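# Load the vial crate and draw the exposure lamp out to its line

### The arm

A 6-joint arm with a two-finger parallel gripper is mounted at the origin on a cart in front of the work surface, level with it; the furniture and walls round the work are solid. World frame = base frame: x ahead of the robot, y to its left, z up, the work surface at z = 0. Lengths are in mm, angles in rad, forces in N, time in s.
With the tool pointing down it reaches from about 375 to 975 mm from the base axis. Payload 3.8 kg.
Tool frame: the origin (TCP) lies at the very end of the fingers, on their centre line; the grasp point (between the pads) lies 19 mm behind it; z points along the fingers, y is the direction in which the jaws open and shut (so a half turn about z gives the same grasp; the last joint's range is limited). The gripper opens to 85 mm and grips with 20 to 120 N. Pads are 22 mm wide; open, the fingers measure 114 mm over their backs; the gripper's body (76 mm by 85 mm) begins 54 mm behind the grasp point. The pads swing forward as they close: fully open they stand 13 mm farther back than shut.
Start: joints at [-1.277, 0.264, 1.604, -0, 1.274, -0.037], TCP at [219.234, -638.4, 201.38] pointing down, gripper open.
Joint ranges: [-2.63, 2.63], [-0.94, 2.18], [0.31, 2.57], [-1.31, 4.45], [0, 2.66], [-2.55, 2.55]. Speed limits (rad/s): [2.57, 2.57, 3.14, 3.14, 3.14, 3.14].

### API

Orientations are given as a unit quaternion [w, x, y, z].
In Python, from station import readout, vision, job gives the robot as it stands.
- The arm moves only by the tool move_arm, never from a script. Its argument "motion" is a list of rows, each an object with "dp": the shift along the tool's x, y, z in cm, a list of three; "yaw": the turn about the tool's z in rad. A call has 1 to 12 rows; each row shifts and turns the commanded pose from where the row before left it, along the tool's axes as they then stand; what a row does not reach is not made up. A row lasts 1/12 s, in which the tool goes at most 41.7 mm and 7.16 degrees, less where a joint would pass 70% of its speed; a pose out of reach is approached as far as the arm can. A call with a gripper value outside its range is refused whole. "gripper" is the closure in counts, from 0 (fully open) to 255 (shut), set as the call begins (left out, the last holds). The fingers move at their own pace and stop on an object; "force" is the grip in N (left out, the last holds). Time passes only in rows, so rows that do not move let the fingers close. It gives the time, the measured TCP pose, the force and the opening at its end, in the units of the state.
- readout.get_obs(): the state, without advancing time (a new reading comes with each control period).
- vision.capture(name): name is "side" or "top" or "wrist"; returns the picture (400x640x3 uint8, red, green, blue); there is no depth.
- vision.get_calibration(name): a dict with "fx", "fy", "cx", "cy" (pixels), "pose" (4x4, takes a point from camera to world coordinates); the wrist camera has in their place "T_tool_cam" (4x4, takes a point from camera to tool coordinates, whose origin is the TCP and whose axes are the flange's). Camera axes: x right, y down, z forward; pixel columns grow to the right and rows downward; lengths in mm; the calibration is good to about 2 mm. The wrist camera is an equidistant fisheye: a pixel r from the principal point sees the ray r / f radians off the axis. A picture is of the moment at which its call begins: read the wrist's pose just before it. get_calibration takes no time and is no camera call.
- job.close_job(): hands the job in, once; it reports no verdict.
The state is a dict: "clock": time; "qpos": joint angles; "qd": joint speeds; "joint_efforts": joint torques, N m; "tcp_pos": TCP position; "ee_rot": TCP orientation; "force": force on the tool from outside, world axes, zero at the start; "wrist_torque": the same for the moment, N m; "gripper_width": finger opening in mm.
Only numpy, scipy, OpenCV 4.12 (cv2) and the standard library are available. Lean on these libraries where they do the work, as an engineer would, in place of code of your own. Each camera call takes 0.05 s, during which the arm holds its last target. There are 200 camera calls.

### The job

Set the two vials that stand on the worktop upright into the two empty cells of the lamp stand's crate, one to a cell, beside the vial that is already there. Then press the lock button on top of the sleeve to free the parked lamp arm, take the arm by its upright grip tab and draw it out until the full-width line across its scale (120 mm) just stands at the mouth of the sleeve, so that the lamp is over the vials. Its spring pulls it back home when let go, so finish while still gripping the tab and holding the arm steady on that line; leave the other things on the worktop where they are.

Things in the scene. Friction and masses are not known exactly. Their poses are not given: they have to be found in the camera images.
- lamp_stand: Fixed lamp stand, grey base 135 (x) x 355 (y) mm. Origin: on the worktop; own x points away from the robot, own y left along the sleeve (yaw within 0.25 rad). White crate at own y = -90 mm: 103 x 37 mm, rim 51 mm high, three 29 x 29 mm cells in a row along x, walls 4 mm. Sleeve: own y 50 to 223, 40 mm wide, top 114 mm high; its mouth (black collar 46 wide, top 117 high) faces own -y.
- cell_near (a point): Centre of the floor (12 mm above the worktop) of the crate cell nearest the robot, own x = -33 mm of the stand; empty at the start.
- cell_mid (a point): Centre of the floor (12 mm high) of the middle crate cell; empty at the start.
- cell_far (a point): Centre of the floor (12 mm high) of the crate cell farthest from the robot, own x = +33 mm; it holds a vial from the start.
- vial_a: Loose capped glass vial, 21 mm across, 68 mm tall, cap 50 to 68 mm up, 22 g, standing on the worktop. Origin: centre of its underside, z up.
- vial_b: A second loose vial of the same shape, standing on the worktop. Origin: centre of its underside, z up.
- vial_c: A third vial of the same shape, already in the far cell; it stays there. Origin: centre of its underside.
- lock_button (a joint): Round grey lock button on top of the sleeve, m: 0 = up, 0.006 = fully pressed; springs back. 2.1 N starts it, 4.2 N holds it fully down; pressed 4.5 mm or more it frees the arm, else its foot blocks the parked arm.
- button_top (a point): Centre of the lock button's top face, 19 mm across, 127 mm above the worktop when up, 8 mm proud of its 31 mm wide collar; own y = +120 mm of the stand. Moves with the button.
- lamp_arm (a joint): Lamp arm, m: 0 = parked, locked; drawn out along the stand's -y, stop at 0.135. Equals the mark at the sleeve's mouth: short marks each 10 mm, half-width at 50 and 100, thick full-width line at 120, just wholly out of the mouth at 0.120. Once the button is pressed it springs out 11 to 16 mm and stays there, unlocked; beyond, a spring (40 N/m, 4.2 N at the line) pulls it back. Pushed fully home it locks again.
- grip_tab (a point): Middle (140 mm high) of the black upright grip tab on the lamp bar: tab 24 (stand's x) x 14 (stand's y) mm, free from 117 to 156 mm high. Moves with the arm; parked it lies at the stand's own y = +30 mm. Lamp bar below it: 104 (x) x 30 (y) mm, 86 to 114 mm high; drawn out it passes 6 mm above the seated vials.
- sleeve_mouth (a point): Middle of the sleeve's mouth at the height of the arm's top face (107 mm); the scale is read here. The arm is 24 mm wide.
- dropper: Bystander: amber dropper bottle 33 mm across, 94 mm tall.
- dropper_tall: Bystander: amber dropper bottle 33 mm across, 100 mm tall.
- beaker: Bystander: beaker 70 mm across, 86 mm tall.
- tape: Bystander: roll of tape lying flat, 82 mm across, 19 mm high.
- tweezers: Bystander: steel tweezers lying flat, 130 mm long.
- weight_big: Bystander: check weight 22 mm across, 30 mm tall.
- weight_small: Bystander: check weight 18 mm across, 22 mm tall.

How it is judged (in metres and radians):
On the way, in this order (a step that is already met when the one before it is completed fails the run):
1. all three vials stand in the crate, one to a cell, let go, with the lamp arm still parked (x of vial_a in the frame of lamp_stand between -0.046 and 0.046 m and y of vial_a in the frame of lamp_stand between -0.102 and -0.078 m and z of vial_a in the frame of lamp_stand between 0.006 and 0.018 m and angle between each of vial_a, vial_b, vial_c's own z axis and vertical below 0.25 rad and x of vial_b in the frame of lamp_stand between -0.046 and 0.046 m and y of vial_b in the frame of lamp_stand between -0.102 and -0.078 m and z of vial_b in the frame of lamp_stand between 0.006 and 0.018 m and x of vial_c in the frame of lamp_stand between -0.046 and 0.046 m and y of vial_c in the frame of lamp_stand between -0.102 and -0.078 m and z of vial_c in the frame of lamp_stand between 0.006 and 0.018 m and value of joint lamp_arm below 0.005 m and contact force between the fingers and vial_a below 0.05 N and contact force between the fingers and vial_b below 0.05 N), for 0.2 s.
2. the lock button is pressed (value of joint lock_button above 0.004 m), for 0.05 s.
At the end, for the whole second after the job is handed in: The gripper still grips the lamp arm (more than 2 N) and holds it steady with the 120 mm line within 4 mm of the sleeve's mouth, and all three vials stand upright on the floors of the crate's cells (x of vial_a in the frame of lamp_stand between -0.046 and 0.046 m and y of vial_a in the frame of lamp_stand between -0.102 and -0.078 m and z of vial_a in the frame of lamp_stand between 0.006 and 0.018 m and angle between each of vial_a, vial_b, vial_c's own z axis and vertical below 0.25 rad and x of vial_b in the frame of lamp_stand between -0.046 and 0.046 m and y of vial_b in the frame of lamp_stand between -0.102 and -0.078 m and z of vial_b in the frame of lamp_stand between 0.006 and 0.018 m and x of vial_c in the frame of lamp_stand between -0.046 and 0.046 m and y of vial_c in the frame of lamp_stand between -0.102 and -0.078 m and z of vial_c in the frame of lamp_stand between 0.006 and 0.018 m and value of joint lamp_arm between 0.116 and 0.124 m and contact force between the fingers and lamp_arm above 2 N and velocity of joint lamp_arm between -0.01 and 0.01 m/s); the arm keeps its last pose, push and grip.
It fails at once if a vial is tipped over (angle between any of vial_a, vial_b, vial_c's own z axis and vertical above 0.9 rad).
It fails at once if a bystander is pushed away or knocked over (distance of any of dropper, dropper_tall, beaker, tape, tweezers, weight_big, weight_small from where it was at the start of the episode above 0.03 m).
It also fails if it takes over 72 s, if anything falls off the work surface, if the arm or the gripper's body presses on something with over 40 N, if the wrist force passes 120 N, or if a joint passes its speed limit or range.

## Working session

There is one attempt and no reset: what is moved stays moved. The work goes in short steps, Python scripts to look and compute and a tool call to move; the robot and the scene stay as the last step left them, time stands still between calls to the robot, and variables do not carry over. Pictures are saved under pics/ and viewed, about 8 in all and at most 12, crops included, and the job is handed in when it is done.

Besides the shell and the picture viewer there is one more tool, called after ">>>" by a JSON object that holds its "name" and its "arguments", one argument or row to a line. move_arm: Moves the arm, as the interface text tells. Its arguments: {"type":"object","properties":{"motion":{"type":"array","items":{"type":"object","properties":{"dp":{"type":"array","items":{"type":"number"}},"yaw":{"type":"number"}}}},"gripper":{"type":"number"},"force":{"type":"number"}},"required":["motion"]}

```bash
mkdir -p pics; python3 - <<'E'
from station import readout, vision
import cv2, numpy as np
o=readout.get_obs(); print({k:np.round(v,3).tolist() for k,v in o.items()})
for n in ("top","side"):
    im=vision.capture(n); cv2.imwrite(f"pics/{n}0.png",im[...,::-1])
    c=vision.get_calibration(n); print(n,{k:np.round(v,3).tolist() for k,v in c.items()})
c=vision.get_calibration("wrist"); print({k:np.round(v,3).tolist() for k,v in c.items()})
a=cv2.imread("pics/top0.png");cv2.imwrite("pics/t.png",cv2.resize(a,(800,500),interpolation=cv2.INTER_CUBIC))
E
```

```text
{'clock': 0.0, 'qpos': [-1.277, 0.265, 1.605, 0.0, 1.274, -0.037], 'qd': [-0.0, -0.001, -0.001, -0.001, 0.0, 0.001], 'joint_efforts': [-0.001, -51.512, -36.731, -0.0, 0.013, 0.0], 'tcp_pos': [219.004, -637.619, 200.036], 'ee_rot': [-0.001, 0.986, 0.165, -0.0], 'force': [-0.539, 0.198, -0.199], 'wrist_torque': [0.011, -0.018, -0.028], 'gripper_width': 85.741}
top {'fx': 471.585, 'fy': 471.585, 'cx': 324.209, 'cy': 194.174, 'pose': [[0.003, -0.988, 0.152, 282.236], [-1.0, -0.001, 0.01, 39.965], [-0.01, -0.152, -0.988, 1719.76], [0.0, 0.0, 0.0, 1.0]]}
side {'fx': 426.826, 'fy': 426.826, 'cx': 312.398, 'cy': 202.27, 'pose': [[-0.987, -0.082, 0.14, 334.974], [-0.161, 0.554, -0.817, 1110.191], [-0.01, -0.828, -0.56, 844.901], [0.0, 0.0, 0.0, 1.0]]}
{'fx': 309.707, 'fy': 309.707, 'cx': 318.622, 'cy': 197.84, 'T_tool_cam': [[0.001, -0.961, -0.278, 69.965], [1.0, 0.001, 0.001, 0.544], [-0.001, -0.278, 0.961, -170.867], [0.0, 0.0, 0.0, 1.0]]}
```

View pics/top0.png

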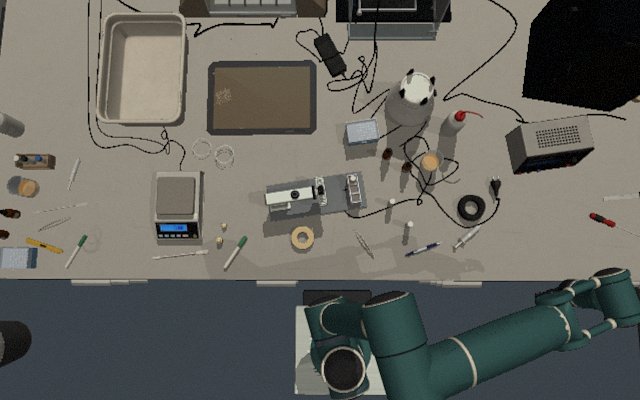

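View pics/side0.png

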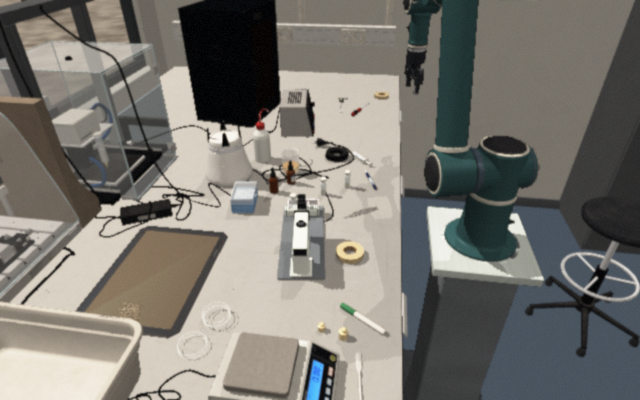

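The top view shows the stand at about (317,193). The button is near (295,194) and the crate near (353,188). Two white-capped objects near (391,203) and (409,224) look like the loose vials. I'll enlarge that area.

```bash
python3 - <<'E'
import cv2
a=cv2.imread("pics/top0.png")[145:260,255:440]
cv2.imwrite("pics/topc.png",cv2.resize(a,None,fx=4.3,fy=4.3,interpolation=cv2.INTER_CUBIC))
E
```

```text
(no output)
```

View pics/topc.png

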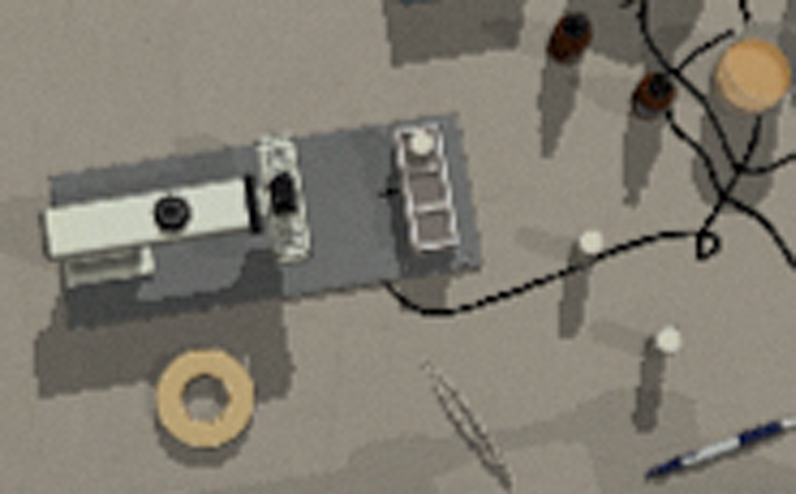

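The crop shows vial cap tops at (591,242) and (668,340), the button at (172,212), and the tab at (286,194). Vial C's cap is at (422,145) and the crate's middle is near (430,188).

```bash
cat > h.py <<'E'
import numpy as np, cv2
from station import readout, vision
from scipy.spatial.transform import Rotation as R
def px2w(name,uv,z):
    c=vision.get_calibration(name);T=np.array(c["pose"])
    d=T[:3,:3]@[(uv[0]-c["cx"])/c["fx"],(uv[1]-c["cy"])/c["fy"],1]
    return T[:3,3]+d*(z-T[2,3])/d[2]
def tool():
    o=readout.get_obs();q=o["ee_rot"];T=np.eye(4)
    T[:3,:3]=R.from_quat([q[1],q[2],q[3],q[0]]).as_matrix();T[:3,3]=o["tcp_pos"];return T
def wray(T,uv,z):
    c=vision.get_calibration("wrist");M=T@np.array(c["T_tool_cam"])
    x,y=uv[0]-c["cx"],uv[1]-c["cy"];r=np.hypot(x,y);th=r/c["fx"]
    d=M[:3,:3]@[x/r*np.sin(th),y/r*np.sin(th),np.cos(th)]
    return M[:3,3]+d*(z-M[2,3])/d[2]
def wproj(T,p):
    c=vision.get_calibration("wrist");M=T@np.array(c["T_tool_cam"])
    d=M[:3,:3].T@(np.array(p)-M[:3,3]);th=np.arctan2(np.hypot(d[0],d[1]),d[2]);s=np.hypot(d[0],d[1])
    return c["cx"]+c["fx"]*th*d[0]/s,c["cy"]+c["fx"]*th*d[1]/s
def go(p,ang=None):
    "rows (cm) to world p; ang = wanted world direction angle of jaw axis (tool y)"
    T=tool();d=T[:3,:3].T@(np.array(p)-T[:3,3])/10
    print("tcp",T[:3,3].round(1),"tool x ang",round(np.arctan2(T[1,0],T[0,0]),4),"y ang",round(np.arctan2(T[1,1],T[0,1]),4),"dp cm",d.round(2),"rows",np.linalg.norm(d)/4.17)
    if ang is not None:
        a=np.arctan2(T[1,1],T[0,1]);print("yaw",round((a-ang+np.pi/2)%np.pi-np.pi/2,3))
E
python3 - <<'E'
from h import *
f=lambda u,v,z:px2w("top",(255+u/4.3,145+v/4.3),z)
P={}
for n,u,v,z in [("va",591,242,68),("vb",668,340,68),("btn",172,212,127),("tab",286,194,156),("vc",422,145,80),("crate",430,188,51),
 ("b1",50,178,8),("b2",455,113,8),("b3",480,268,8),("b4",70,327,8),("tape",205,397,19),("drop1",572,28,94),("drop2",655,88,100),("beaker",752,75,86)]:
    P[n]=f(u,v,z);print(n,P[n].round(1))
b=P["btn"];t=P["tab"];v=P["crate"]
# fit stand pose to own coords
own=np.array([[0,120],[0,30],[0,-90],[33,-90]]);w=np.array([P[k][:2] for k in("btn","tab","crate","vc")])
oc,wc=own.mean(0),w.mean(0);A=(own-oc);B=(w-wc)
yaw=np.arctan2((A[:,0]*B[:,1]-A[:,1]*B[:,0]).sum(),(A*B).sum());r=R.from_euler("z",yaw).as_matrix()[:2,:2]
o=wc-r@oc;print("yaw",yaw,"origin",o,"res",(own@r.T+o-w).round(1).tolist())
for k,q in dict(near=(-33,-90),mid=(0,-90),far=(33,-90),btn=(0,120),tab=(0,30),tabend=(0,-90)).items():print(k,(r@q+o).round(1))
go([*P["vb"][:2],200],0)
E
```

```text
va [ 512.  -183.5   68. ]
vb [ 431.5 -244.6   68. ]
btn [527.4 156.7 127. ]
tab [537.3  65.6 156. ]
vc [590.6 -44.7  80. ]
crate [559.6 -52.7  51. ]
b1 [575.1 270.5   8. ]
b2 [632.2 -77.    8. ]
b3 [497.9 -97.    8. ]
b4 [447.  250.8   8. ]
tape [387.3 135.1  19. ]
drop1 [ 685.9 -167.8   94. ]
drop2 [ 634.3 -233.7  100. ]
beaker [ 648.3 -315.9   86. ]
yaw 0.15633997134166316 origin [544.40900777  37.36676241] res [[-1.7, -0.8], [2.5, 1.4], [-1.2, 1.1], [0.4, -1.7]]
near [525.8 -56.7]
mid [558.4 -51.5]
far [591.  -46.4]
btn [525.7 155.9]
tab [539.7  67. ]
tabend [558.4 -51.5]
tcp [ 219.  -637.7  200.2] tool x ang 0.3308 y ang -1.24 dp cm [ 32.86 -30.27   0.08] rows 10.715201487162481
yaw -1.24
```

>>> {"name": "move_arm", "arguments": {
  "gripper": 0,
  "motion": [
    {"yaw": 0.087},
    {"yaw": 0.087},
    {"dp": [2.57,-2.88,0.28]},
    {"dp": [2.57,-2.88,0.28]},
    {"dp": [2.57,-2.88,0.28]},
    {"dp": [2.57,-2.88,0.28]},
    {"dp": [2.57,-2.88,0.28]},
    {"dp": [2.57,-2.88,0.28]},
    {"dp": [2.57,-2.88,0.28]},
    {"dp": [2.57,-2.88,0.28]},
    {"dp": [2.57,-2.88,0.28]},
    {"dp": [2.57,-2.88,0.28]}
  ]
}}

```text
validation failed for argument at $.mo...
```

>>> {"name": "move_arm", "arguments": {
  "motion": [
    {"dp": [2.57,-2.88,0.28]},
    {"dp": [2.57,-2.88,0.28]},
    {"dp": [2.57,-2.88,0.28]},
    {"dp": [2.57,-2.88,0.28]},
    {"dp": [0,0,0]},
    {"dp": [0,0,0]},
    {"dp": [0,0,0]}
  ]
}}

```text
validation failed for argument at $.mo...
```

```bash
python3 - <<'E'
from h import *
T=tool();im=vision.capture("wrist");cv2.imwrite("pics/w1.png",im[...,::-1])
go([512,-183.5,130],1.727)
for p in ([512,-183.5,68],[431.5,-244.6,68],[591,-46.4,80],[558.4,-51.5,51],[525.8,-56.7,51]):print(p,np.round(wproj(T,p)))
E
```

```text
tcp [ 219.1 -637.8  200.3] tool x ang 0.3308 y ang -1.24 dp cm [ 42.46 -33.44   7.1 ] rows 13.072077974825007
yaw 0.175
[512, -183.5, 68] [  83. -101.]
[431.5, -244.6, 68] [ 86. -58.]
[591, -46.4, 80] [  52. -128.]
[558.4, -51.5, 51] [  54. -108.]
[525.8, -56.7, 51] [ 47. -93.]
```

View pics/w1.png

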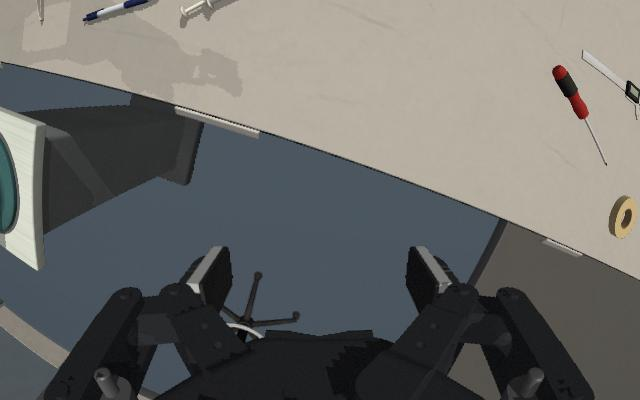

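The move was refused, probably because every row needs both fields. The picture only shows the start pose.

>>> {"name": "move_arm", "arguments": {
  "gripper": 0,
  "force": 20,
  "motion": [
    {"dp": [0,0,0],"yaw": 0.087},
    {"dp": [0,0,0],"yaw": 0.087},
    {"dp": [2.57,-2.88,0.28],"yaw": 0},
    {"dp": [2.57,-2.88,0.28],"yaw": 0},
    {"dp": [2.57,-2.88,0.28],"yaw": 0},
    {"dp": [2.57,-2.88,0.28],"yaw": 0},
    {"dp": [2.57,-2.88,0.28],"yaw": 0},
    {"dp": [2.57,-2.88,0.28],"yaw": 0},
    {"dp": [2.57,-2.88,0.28],"yaw": 0},
    {"dp": [2.57,-2.88,0.28],"yaw": 0},
    {"dp": [2.57,-2.88,0.28],"yaw": 0},
    {"dp": [2.57,-2.88,0.28],"yaw": 0}
  ]
}}

```text
clock: 1.15
tcp_pos: [428.6, -312.0, 173.1]
ee_rot: [-0.0, 0.997, 0.078, -0.0]
force: [0.5, -0.8, 0.2]
gripper_width: 85.7
```

>>> {"name": "move_arm", "arguments": {
  "motion": [
    {"dp": [2.57,-2.88,0.28],"yaw": 0},
    {"dp": [2.57,-2.88,0.28],"yaw": 0},
    {"dp": [2.57,-2.88,0.28],"yaw": 0},
    {"dp": [2.57,-2.88,0.28],"yaw": 0},
    {"dp": [0,0,0],"yaw": 0},
    {"dp": [0,0,0],"yaw": 0}
  ]
}}

```text
clock: 1.65
tcp_pos: [512.1, -182.0, 161.6]
ee_rot: [-0.0, 0.997, 0.08, -0.001]
force: [-0.6, 0.4, 0.7]
gripper_width: 85.4
```

```bash
python3 - <<'E'
from h import *
T=tool();im=vision.capture("wrist");cv2.imwrite("pics/w1.png",im[...,::-1])
np.save("T1.npy",T)
go([512,-183.5,130],1.727)
for p in ([512,-183.5,68],[431.5,-244.6,68],[591,-46.4,80],[558.4,-51.5,51],[525.8,-56.7,51]):print(p,np.round(wproj(T,p)))
E
```

```text
tcp [ 511.5 -183.3  161.8] tool x ang 0.1592 y ang -1.4116 dp cm [0.05 0.03 3.18] rows 0.7619186932995269
yaw 0.003
[512, -183.5, 68] [319. 191.]
[431.5, -244.6, 68] [367. 278.]
[591, -46.4, 80] [177.  83.]
[558.4, -51.5, 51] [190. 119.]
[525.8, -56.7, 51] [192. 153.]
```

View pics/w1.png

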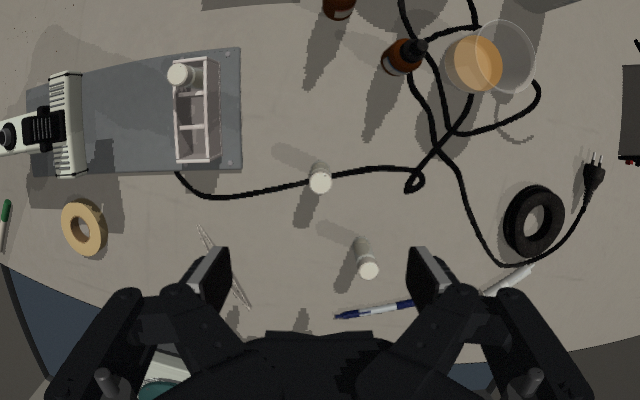

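The cap tops are at A (320,181), B (367,270) and C (180,75), about 8–10 px above the predictions. I'll use the fingertips as a check on the wrist calibration.

```bash
python3 - <<'E'
from h import *
T=np.load("T1.npy")
for n,uv,z in (("a",(320,181),68),("b",(367.5,270),68),("c",(180,75),80)):print(n,wray(T,uv,z).round(1))
for y in (-43,43):
  for x in (-11,11): print(x,y,np.round(wproj(T,(T@[x,y,-13,1])[:3])))
# crate rim outer corners z=51
for uv in ((178,60),(216,57),(219,160),(176,162)):print(uv,wray(T,uv,51).round(1))
import cv2
a=cv2.imread("pics/w1.png")[30:290,150:430];cv2.imwrite("pics/w1c.png",cv2.resize(a,None,fx=2.3,fy=2.3,interpolation=cv2.INTER_CUBIC))
E
```

```text
a [ 521.2 -182.5   68. ]
b [ 440.9 -243.1   68. ]
c [598.1 -48.7  80. ]
-11 -43 [243. 256.]
11 -43 [240. 221.]
-11 43 [391. 257.]
11 43 [395. 221.]
(178, 60) [614.6 -29.9  51. ]
(216, 57) [619.4 -69.2  51. ]
(219, 160) [522.7 -85.2  51. ]
(176, 162) [514.7 -39.6  51. ]
```

View pics/w1c.png

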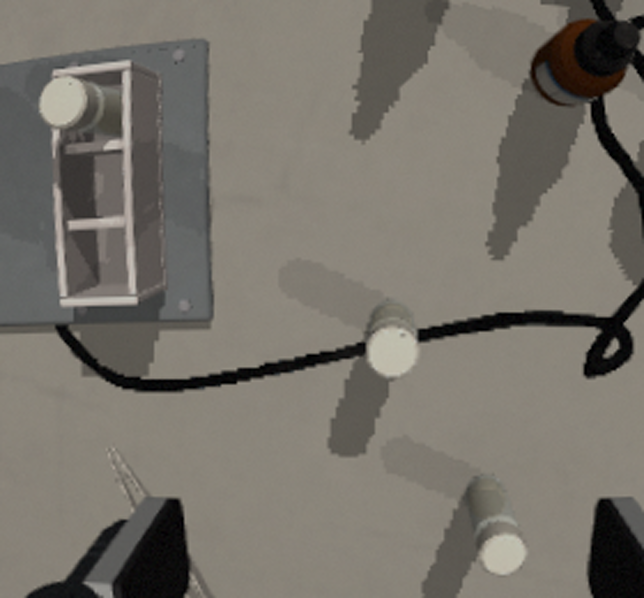

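Crop: the caps are at A (392,349) and B (500,552), with the crate at left. The wrist and top cameras disagree by about 9 mm in x, so I'll check caps in the side and top pictures numerically.

```bash
python3 - <<'E'
from h import *
def blob(f,box,thr):
    a=cv2.imread(f);x0,y0,x1,y1=box;g=a[y0:y1,x0:x1].min(2).astype(int)
    m=(g>thr).astype(np.uint8);n,l,s,c=cv2.connectedComponentsWithStats(m)
    return [(s[i][:5].tolist(),(c[i]+[x0,y0]).round(1).tolist()) for i in range(1,n) if s[i][4]>3]
for thr in (150,175):
    print("top",blob("pics/top0.png",(385,194,418,236),thr)); print("side",blob("pics/side0.png",(315,165,360,195),thr))
a=cv2.imread("pics/side0.png").min(2)
print(a[172:196,316:332]);print(a[166:192,341:355])
E
```

```text
top [([5, 5, 5, 5, 22], [392.1, 200.9]), ([23, 27, 5, 6, 25], [410.0, 223.4])]
side [([0, 0, 25, 6, 102], [324.1, 166.9]), ([0, 0, 45, 30, 1010], [339.1, 180.6])]
top [([5, 5, 4, 4, 14], [391.7, 200.5]), ([23, 28, 5, 4, 14], [409.9, 223.4])]
side [([0, 0, 23, 6, 84], [323.4, 166.6]), ([7, 0, 38, 30, 632], [342.0, 178.2]), ([0, 12, 11, 18, 108], [318.1, 185.0]), ([27, 24, 15, 6, 57], [349.7, 192.3])]
[[ 74  86  84  97 113 137 164 170 171 172 174 178 187 185 186 190]
 [ 46  77 106 142 163 172 183 186 186 185 186 188 188 188 187 188]
 [ 56  55  79 117 147 161 177 181 181 181 184 187 188 188 192 188]
 [ 89  72  72  75  85 111 151 164 164 157 155 163 179 190 188 186]
 [113 118 126 117 105 112 154 164 153 115  89 108 153 182 186 186]
 [131 153 170 171 167 186 217 221 207 155  82  68 114 166 184 187]
 [158 175 188 184 195 222 231 232 227 202 131 108 129 164 182 187]
 [184 187 186 182 187 213 212 209 202 190 159 166 174 180 185 187]
 [187 187 188 182 170 165 153 152 151 153 161 179 185 189 186 189]
 [188 191 190 185 175 150 126 128 135 150 173 184 188 187 186 190]
 [188 189 189 191 188 166 1
[... 1746 characters left out ...]
6 186 178 159 146 144 147 153 169 181 183 186 185]
 [187 185 184 176 158 142 141 149 154 169 182 185 186 186]
 [186 187 183 173 151 132 133 139 152 170 181 189 187 186]
 [185 185 181 167 140 120 122 127 146 174 185 185 187 188]
 [185 185 179 164 133 112 112 121 141 175 184 186 188 187]
 [185 185 181 160 129 112 114 117 139 160 174 179 183 184]
 [186 183 181 162 130 113 113 120 128 132 145 161 167 166]
 [183 182 175 160 136 117 117 121 128 127 123 133 134 133]
 [182 178 171 165 155 137 136 140 147 144 129 124 123 124]
 [178 173 169 166 163 163 169 170 177 169 153 146 143 142]
 [172 170 169 167 171 174 183 186 184 183 178 174 179 174]
 [170 170 171 170 174 180 185 188 188 188 183 184 185 184]]
```

```bash
python3 - <<'E'
from h import *
T=np.load("T1.npy")
for n,t,s,w in (("a",(391.9,200.7),(323,177.6),(320,181.3)),("b",(410,223.4),(347,170.4),(367.2,270))):
    print(n,"top",px2w("top",t,68).round(1),"side",px2w("side",s,68).round(1),"wrist",wray(T,w,68).round(1))
E
```

```text
a top [ 514.1 -181.7   68. ] side [ 516.6 -182.9   68. ] wrist [ 521.  -182.6   68. ]
b top [ 433.8 -243.5   68. ] side [ 437.3 -246.3   68. ] wrist [ 440.8 -242.8   68. ]
```

>>> {"name": "move_arm", "arguments": {
  "motion": [
    {"dp": [0.5,0,3],"yaw": 0},
    {"dp": [0,0,3],"yaw": 0},
    {"dp": [0,0,3],"yaw": 0},
    {"dp": [0,0,3],"yaw": 0},
    {"dp": [0,0,0],"yaw": 0},
    {"dp": [0,0,0],"yaw": 0},
    {"dp": [0,0,0],"yaw": 0}
  ]
}}

```text
clock: 2.28
tcp_pos: [517.2, -184.6, 43.6]
ee_rot: [0.0, 0.997, 0.078, 0.001]
force: [-0.4, 0.2, 1.0]
gripper_width: 85.2
```

```bash
python3 - <<'E'
from h import *
T=tool();np.save("T2.npy",T);im=vision.capture("wrist");cv2.imwrite("pics/w2.png",im[...,::-1])
print(T[:3,3].round(1))
for p in ([517,-182.4,68],[521,-182.6,68],[512,-182.6,68]):print(p,np.round(wproj(T,p)))
a=im[140:400,180:460,::-1];cv2.imwrite("pics/w2c.png",cv2.resize(a,None,fx=2.2,fy=2.2,interpolation=cv2.INTER_CUBIC))
E
```

```text
[ 517.2 -184.6   43.6]
[517, -182.4, 68] [313. 249.]
[521, -182.6, 68] [315. 242.]
[512, -182.6, 68] [312. 257.]
```

View pics/w2c.png

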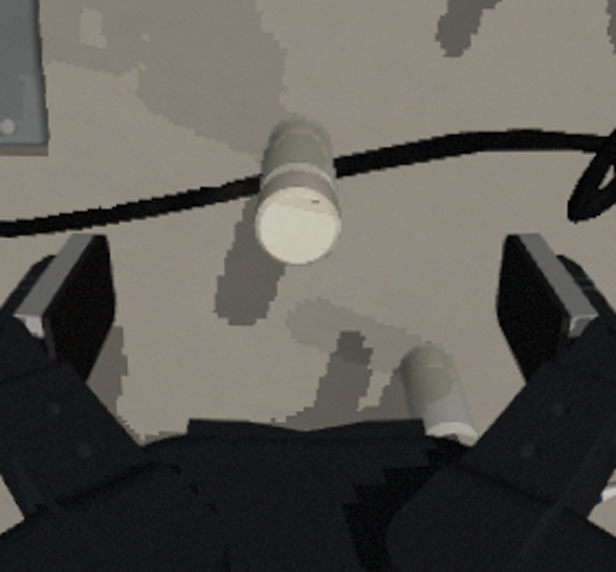

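The cap is at crop (298,227), full (315.5,243), and the pads straddle it. The wrist puts A at x≈520.5, so I shift a little and close slowly.

>>> {"name": "move_arm", "arguments": {
  "motion": [
    {"dp": [0.3,-0.18,0.25],"yaw": 0},
    {"dp": [0,0,0],"yaw": 0},
    {"dp": [0,0,0],"yaw": 0}
  ]
}}

```text
clock: 2.58
tcp_pos: [520.4, -181.3, 41.1]
ee_rot: [0.001, 0.997, 0.078, 0.001]
force: [0.5, -0.3, -0.5]
gripper_width: 85.4
```

>>> {"name": "move_arm", "arguments": {
  "gripper": 255,
  "force": 25,
  "motion": [
    {"dp": [0,0,0],"yaw": 0},
    {"dp": [0,0,0],"yaw": 0},
    {"dp": [0,0,0],"yaw": 0},
    {"dp": [0,0,0],"yaw": 0},
    {"dp": [0,0,0],"yaw": 0},
    {"dp": [0,0,0],"yaw": 0},
    {"dp": [0,0,0],"yaw": 0},
    {"dp": [0,0,0],"yaw": 0},
    {"dp": [0,0,0],"yaw": 0},
    {"dp": [0,0,0],"yaw": 0}
  ]
}}

```text
clock: 3.42
tcp_pos: [519.3, -180.9, 39.7]
ee_rot: [-0.0, 0.997, 0.078, 0.0]
force: [-0.1, -0.4, 0.0]
gripper_width: -0.2
```

```bash
python3 - <<'E'
from h import *
T=tool();np.save("T3.npy",T);o=readout.get_obs();print(o["gripper_width"],o["force"],T[:3,3].round(1))
im=vision.capture("wrist");cv2.imwrite("pics/w3.png",im[...,::-1])
g=im.min(2).astype(int)[200:300,270:370]
m=(g>190).astype(np.uint8);n,l,s,c=cv2.connectedComponentsWithStats(m)
print([(s[i].tolist(),(c[i]+[270,200]).round(1)) for i in range(1,n) if s[i][4]>60])
for x in (517,519,521):print(np.round(wproj(T,(x,-182.5,68)),1))
E
```

```text
-0.19184739202368142 [-0.09222359 -0.366387    0.02379706] [ 519.3 -180.9   39.7]
[]
[319.5 256.6]
[320.1 253.2]
[320.7 249.7]
```

The gripper shut on nothing, so I need to look.

```bash
python3 - <<'E'
import cv2
a=cv2.imread("pics/w3.png")[120:400,160:480];cv2.imwrite("pics/w3c.png",cv2.resize(a,None,fx=2,fy=2,interpolation=cv2.INTER_CUBIC))
E
```

```text
(no output)
```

View pics/w3c.png

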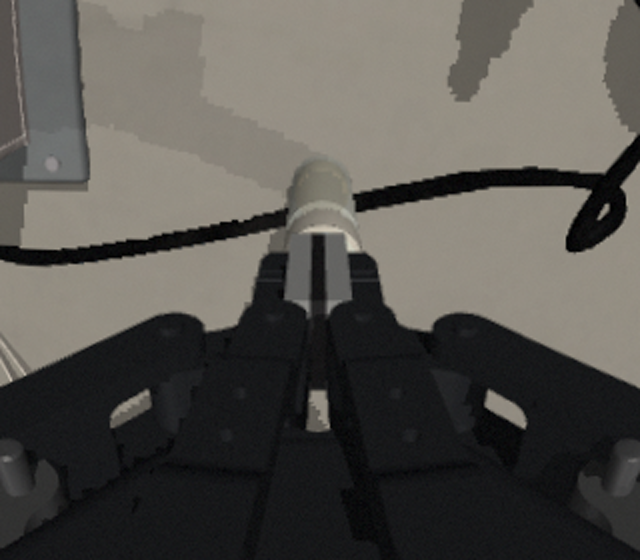

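The vial still stands unmoved, with its cap just past the fingertips at crop (318,235). The image geometry (pad spacing and row) says the real tips sit about 30 mm behind the reported TCP, so the fingers closed just above the cap. I'll open, go 25 mm lower (safe under either reading), and close again.

>>> {"name": "move_arm", "arguments": {
  "gripper": 0,
  "motion": [
    {"dp": [0,0,0],"yaw": 0},
    {"dp": [0,0,0],"yaw": 0},
    {"dp": [0,0,0],"yaw": 0},
    {"dp": [0,0,0],"yaw": 0},
    {"dp": [0,0,0],"yaw": 0},
    {"dp": [0,0,0],"yaw": 0},
    {"dp": [0,0,0],"yaw": 0},
    {"dp": [0,0.16,1.2],"yaw": 0},
    {"dp": [0,0,1.2],"yaw": 0},
    {"dp": [0,0,0],"yaw": 0}
  ]
}}

```text
clock: 4.3
tcp_pos: [516.9, -181.6, 12.3]
ee_rot: [-0.001, 0.997, 0.078, -0.002]
force: [-1.3, 1.0, -0.7]
gripper_width: 85.3
```

>>> {"name": "move_arm", "arguments": {
  "gripper": 255,
  "force": 25,
  "motion": [
    {"dp": [0,0,0],"yaw": 0},
    {"dp": [0,0,0],"yaw": 0},
    {"dp": [0,0,0],"yaw": 0},
    {"dp": [0,0,0],"yaw": 0},
    {"dp": [0,0,0],"yaw": 0},
    {"dp": [0,0,0],"yaw": 0},
    {"dp": [0,0,0],"yaw": 0},
    {"dp": [0,0,0],"yaw": 0}
  ]
}}

```text
clock: 4.97
tcp_pos: [519.9, -182.6, 16.2]
ee_rot: [0.0, 0.997, 0.078, 0.0]
force: [-0.8, -0.6, 1.6]
gripper_width: 19.9
```

It's gripped, at 19.9 mm opening. I'll lift, and meanwhile recompute the crate from the rim corners in the crop.

>>> {"name": "move_arm", "arguments": {
  "motion": [
    {"dp": [0,0,-2],"yaw": 0},
    {"dp": [0,0,-2],"yaw": 0},
    {"dp": [0,0,-2],"yaw": 0},
    {"dp": [0,0,-2],"yaw": 0},
    {"dp": [0,0,0],"yaw": 0},
    {"dp": [0,0,0],"yaw": 0}
  ]
}}

```text
clock: 5.47
tcp_pos: [520.7, -183.0, 97.0]
ee_rot: [0.001, 0.997, 0.078, 0.001]
force: [-0.2, -0.5, -0.4]
gripper_width: 19.8
```

```bash
python3 - <<'E'
from h import *
T=np.load("T1.npy")
f=lambda u,v:(150+u/2.3,30+v/2.3)
P=np.array([wray(T,f(u,v),51)[:2] for u,v in((55,72),(130,62),(138,300),(62,303))])
own=np.array([[51.5,-71.5],[51.5,-108.5],[-51.5,-108.5],[-51.5,-71.5]])
def fit(own,w):
    oc,wc=own.mean(0),w.mean(0);A=own-oc;B=w-wc
    y=np.arctan2((A[:,0]*B[:,1]-A[:,1]*B[:,0]).sum(),(A*B).sum());r=R.from_euler("z",y).as_matrix()[:2,:2]
    return y,r,wc-r@oc
print(P.round(1).tolist(),np.linalg.norm(P-np.roll(P,1,0),axis=1).round(1))
y,r,o=fit(own,P);print("yaw",y,"o",o,"res",(own@r.T+o-P).round(1).tolist())
for k,q in dict(near=(-33,-90),mid=(0,-90),far=(33,-90)).items():print(k,(r@q+o).round(1))
ts=[tool() for _ in range(1)][0];print(ts[:3,3].round(1))
# top-cam base corners fit for yaw
w=np.array([[575.1,270.5],[632.2,-77],[497.9,-97],[447,250.8]])
y2,_,o2=fit(np.array([[67.5,177.5],[67.5,-177.5],[-67.5,-177.5],[-67.5,177.5]]),w);print(y2,o2)
T=tool();im=vision.capture("wrist");np.save("T4.npy",T);cv2.imwrite("pics/w4.png",im[...,::-1])
E
```

```text
[[613.2, -25.6], [618.9, -59.6], [521.0, -76.0], [515.1, -40.6]] [99.2 34.5 99.2 35.9]
yaw 0.15976327894788486 o [552.72178502  38.3723605 ] res [[1.8, 1.6], [1.9, -0.9], [-1.9, -0.9], [-1.8, 0.2]]
near [534.5 -55.7]
mid [567.  -50.5]
far [599.6 -45.2]
[ 520.7 -183.    97. ]
0.15360295241760755 [538.05   86.825]
```

View pics/w4.png

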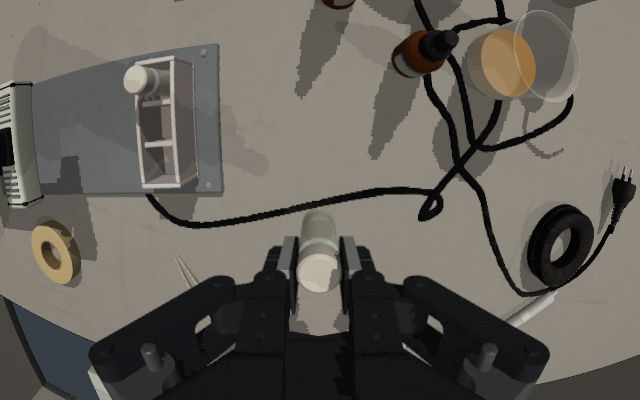

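View 9: the vial is held upright between the pads, cap at (320,272), which is tool x≈+2 mm. The crate is at (140–190, 60–188). The wrist camera agrees with itself, so I take the middle cell at (567,-50.5) and move above it.

>>> {"name": "move_arm", "arguments": {
  "motion": [
    {"dp": [1.65,-3.09,0.3],"yaw": 0},
    {"dp": [1.65,-3.09,0.3],"yaw": 0},
    {"dp": [1.65,-3.09,0.3],"yaw": 0},
    {"dp": [1.65,-3.09,0.3],"yaw": 0},
    {"dp": [0,0,0.5],"yaw": 0},
    {"dp": [0,0,0],"yaw": 0},
    {"dp": [0,0,0],"yaw": 0}
  ]
}}

```text
clock: 6.1
tcp_pos: [563.6, -49.9, 76.6]
ee_rot: [-0.0, 0.997, 0.079, -0.002]
force: [1.4, 0.2, -0.1]
gripper_width: 20.4
```

```bash
python3 - <<'E'
from h import *
T=tool();im=vision.capture("wrist");np.save("T5.npy",T);cv2.imwrite("pics/w5.png",im[...,::-1]);s=vision.capture("side")
cv2.imwrite("pics/s5.png",s[...,::-1])
print(T[:3,3].round(1))
A=cv2.resize(im[110:310,200:440,::-1],None,fx=2,fy=2,interpolation=cv2.INTER_CUBIC)
B=cv2.resize(s[160:290,255:375,::-1],None,fx=3,fy=400/130,interpolation=cv2.INTER_CUBIC)[:400,:320]
h=400;print(A.shape,B.shape);cv2.imwrite("pics/v10.png",np.hstack([A,B]))
E
```

```text
[563.6 -49.9  76.6]
(400, 480, 3) (400, 320, 3)
```

View pics/v10.png

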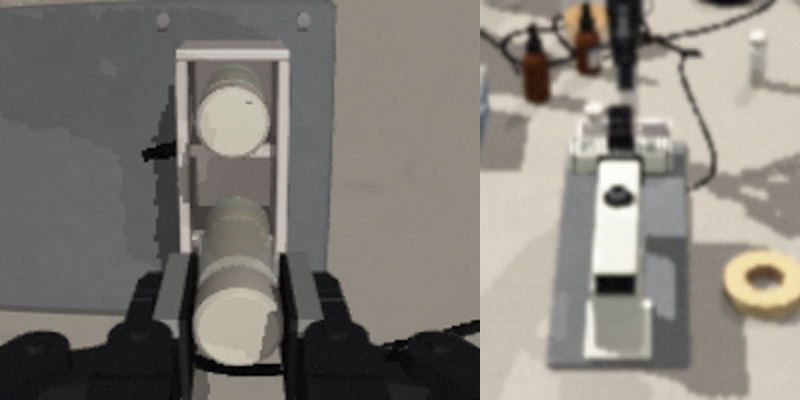

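```bash
python3 - <<'E'
from h import *
T=np.load("T5.npy");Ti=np.linalg.inv(T)
f=lambda u,v,z:(Ti@[*wray(T,(200+u/2,110+v/2),z),1])[:3].round(1)
for n,u,v,z in(("rim far L",177,42,51),("rim far R",288,42,51),("div1 R",268,151,51),("div2 L",195,238,51),("rimL mid",184,150,51),("rimR mid",283,150,51),("capC",232,118,80),("held cap",237,327,76.6-15.7+68),("held bottom top-edge",237,198,76.6-15.7)):print(n,f(u,v,z))
E
```

```text
rim far L [ 57.3 -18.3  25.4]
rim far R [57.3 16.8 25.3]
div1 R [21.8 10.8 25.5]
div2 L [ -8.9 -13.6  25.6]
rimL mid [ 22.1 -16.6  25.5]
rimR mid [22.1 15.7 25.5]
capC [38.2 -0.7 -3.6]
held cap [  1.3   0.7 -52.3]
held bottom top-edge [ 8.8  0.7 15.6]
```

View 10: the vial is over the crate, and the cell centre is about 5 mm further along tool x and 1 mm to −y. I correct that and lower gently.

>>> {"name": "move_arm", "arguments": {
  "motion": [
    {"dp": [0.5,-0.12,0],"yaw": 0},
    {"dp": [0,0,0.5],"yaw": 0},
    {"dp": [0,0,0.6],"yaw": 0},
    {"dp": [0,0,0.6],"yaw": 0},
    {"dp": [0,0,0.6],"yaw": 0},
    {"dp": [0,0,0],"yaw": 0}
  ]
}}

```text
clock: 6.7
tcp_pos: [568.5, -48.2, 53.6]
ee_rot: [-0.0, 0.997, 0.078, -0.002]
force: [-0.2, 0.2, -1.1]
gripper_width: 20.2
```

>>> {"name": "move_arm", "arguments": {
  "motion": [
    {"dp": [0,0,0.7],"yaw": 0},
    {"dp": [0,0,0.7],"yaw": 0},
    {"dp": [0,0,0.6],"yaw": 0},
    {"dp": [0,0,0.3],"yaw": 0},
    {"dp": [0,0,0],"yaw": 0},
    {"dp": [0,0,0],"yaw": 0}
  ]
}}

```text
clock: 7.2
tcp_pos: [569.9, -48.1, 32.3]
ee_rot: [-0.0, 0.997, 0.078, -0.0]
force: [-0.3, 0.1, -0.1]
gripper_width: 19.7
```

>>> {"name": "move_arm", "arguments": {
  "motion": [
    {"dp": [0,0,0.2],"yaw": 0},
    {"dp": [0,0,0.1],"yaw": 0},
    {"dp": [0,0,0],"yaw": 0},
    {"dp": [0,0,0],"yaw": 0}
  ]
}}

```text
clock: 7.53
tcp_pos: [570.3, -48.1, 29.8]
ee_rot: [0.0, 0.997, 0.078, 0.0]
force: [-0.2, 0.1, -0.6]
gripper_width: 20.4
```

>>> {"name": "move_arm", "arguments": {
  "gripper": 0,
  "motion": [
    {"dp": [0,0,0],"yaw": 0},
    {"dp": [0,0,0],"yaw": 0},
    {"dp": [0,0,0],"yaw": 0},
    {"dp": [0,0,0],"yaw": 0},
    {"dp": [0,0,0],"yaw": 0},
    {"dp": [0,0,-2],"yaw": 0},
    {"dp": [0,0,-2.5],"yaw": 0},
    {"dp": [0,0,-2.5],"yaw": 0},
    {"dp": [0,0,0],"yaw": 0},
    {"dp": [0,0,0],"yaw": 0}
  ]
}}

```text
clock: 8.37
tcp_pos: [572.1, -48.4, 101.9]
ee_rot: [0.0, 0.997, 0.078, 0.002]
force: [0.8, -0.2, -0.3]
gripper_width: 85.3
```

```bash
python3 - <<'E'
from h import *
T=tool();im=vision.capture("wrist");np.save("T6.npy",T);cv2.imwrite("pics/w6.png",im[...,::-1])
print(T[:3,3].round(1));Ti=np.linalg.inv(T)
g=im.min(2).astype(int);hsv=cv2.cvtColor(im,cv2.COLOR_RGB2HSV)
m=((g>185)).astype(np.uint8)
m=cv2.morphologyEx(m,cv2.MORPH_OPEN,np.ones((9,9),np.uint8));n,l,s,c=cv2.connectedComponentsWithStats(m)
for i in range(1,n):
    if s[i][4]>80: print(s[i].tolist(),c[i].round(1),"tool@80",(Ti@[*wray(T,c[i],80),1])[:3].round(1))
print("expected mid cell cap",np.round(wproj(T,(T@[0,0,0,1])[:3]*[1,1,0]+[0,0,80])))
go([440.5-1.5,-243,80],1.727)
E
```

```text
[572.1 -48.4 101.9]
[54, 213, 40, 40, 938] [ 75.7 230. ] tool@80 [ -14.4 -208.    21.6]
expected mid cell cap [317. 219.]
tcp [570.6 -48.2 100.2] tool x ang 0.1568 y ang -1.414 dp cm [-16.04  17.18   2.01] rows 5.6576304718588055
yaw 0.001
```

```bash
python3 - <<'E'
from h import *
T=np.load("T6.npy");Ti=np.linalg.inv(T);im=cv2.imread("pics/w6.png");g=cv2.cvtColor(im,cv2.COLOR_BGR2GRAY)
c=cv2.HoughCircles(cv2.medianBlur(g[100:290,240:400],3),cv2.HOUGH_GRADIENT,1,20,param1=80,param2=16,minRadius=12,maxRadius=28)
for x,y,r in c[0][:6]:
    uv=(x+240,y+100);print(np.round(uv,1),r,g[int(uv[1]),int(uv[0])],(Ti@[*wray(T,uv,80),1])[:3].round(1))
for y in range(110,290,6):print(y,g[y,270:370:5])
E
```

```text
[315.5 224.5] 25.2 192 [-4.1 -1.3 21.9]
[316.5 175.5] 15.0 179 [29.1 -0.6 22.1]
[318.5 198.5] 14.1 120 [13.9  0.7 22. ]
110 [139 138 140 141 141 140 138 138 138 138 137 139 138 136 137 137 137 139
 139 139]
116 [137 139 140 140 141 139 139 138 138 135 139 138 135 137 137 137 136 139
 142 139]
122 [ 95  97  96  99  99 100 101 100 100 101 103 102 103 101 102 103 103 102
  99 138]
128 [ 91  92  93 124  93  94  95  95  95  98 106 104 105 104 105 115 133 105
 107 137]
134 [ 91  94  94  64  93  96  93  94  94  97  96  96 106 105 105  93  98 106
 105 138]
140 [ 92  93  93  94  94 127 126 126 125 125 125 126 132 133 104 107 105 105
 107 138]
146 [ 93  93  95  96  90 181 185 193 192 194 193 193 196 194 193 106 107 106
 105 139]
152 [ 94  95  96  94  97 171 108 109 104 109 114 114 107  73 190 106 105 105
 103 140]
158 [ 90  93  95  96  61 176  97  98 122 133 136 119 107  72 189 105 107 107
 102 136]
164 [ 91  94  95  95  57 177  97  98 179 181 195 173 111  72 189 109 106 106
 103 138]
170 [ 92  94  95  80  59 176  85 179 181 180 183 192 170  72 191 107 110 108
 102 139]
176 [ 92  95  97  55  5
[... 929 characters left out ...]
138]
242 [108 107 104  58  58 127  68 107 107 108 107 104 107  94 119 106 105 106
 134 138]
248 [105 106 106  67  67 187  69  62 127 125  92  63  60 107 112 107 107 107
 138 137]
254 [105 105 105  64  63 186  59  63 127 125 127  86  61 117 104 116 106 106
 139 138]
260 [106 104 105  66  67 181 118 126 127 127 128 126  84 129  97 104 107 105
 138 137]
266 [138  12  96  92  92 173 152 151 150 149 150 151 153 159 134 139 138 139
 137 137]
272 [137 138  14  28  92  91  91  95  93  93  94 135 138 137 138 138 140 137
 137 138]
278 [138 137 136  12  12  92  92  92  94  93  92 137 137 138 137 138 139 137
 137 138]
284 [139 138 137 111 105   8  16  18  90  89 124 136 136 137 132 121   5   9
   9   5]
```

Vial A's cap now shows at (317,221), 45 px from C and the same size, so it is seated. Next is vial B.

>>> {"name": "move_arm", "arguments": {
  "motion": [
    {"dp": [-2.66,2.86,0],"yaw": 0},
    {"dp": [-2.66,2.86,0],"yaw": 0},
    {"dp": [-2.66,2.86,0],"yaw": 0},
    {"dp": [-2.66,2.86,0],"yaw": 0},
    {"dp": [-2.66,2.86,0],"yaw": 0},
    {"dp": [-2.66,2.86,0],"yaw": 0},
    {"dp": [0,0,0],"yaw": 0},
    {"dp": [0,0,0],"yaw": 0}
  ]
}}

```text
clock: 9.08
tcp_pos: [437.0, -243.4, 98.0]
ee_rot: [-0.001, 0.997, 0.076, -0.001]
force: [0.5, 0.7, 0.4]
gripper_width: 85.6
```

```bash
python3 - <<'E'
from h import *
T=tool();im=vision.capture("wrist");cv2.imwrite("pics/w7.png",im[...,::-1]);Ti=np.linalg.inv(T)
print(T[:3,3].round(1))
u,v=np.round(wproj(T,(440.8,-242.8,68)),0).astype(int);print("pred",u,v)
g=im.min(2).astype(int)[v-40:v+40,u-40:u+40];m=(g>180).astype(np.uint8);n,l,s,c=cv2.connectedComponentsWithStats(cv2.morphologyEx(m,cv2.MORPH_OPEN,np.ones((5,5),np.uint8)))
for i in range(1,n):
    uv=c[i]+[u-40,v-40];print(s[i].tolist(),uv.round(1),(wray(T,uv,68)).round(1),(Ti@[*wray(T,uv,68),1])[:3].round(1))
E
```

```text
[ 437.  -243.4   98. ]
pred 317 209
```

```bash
python3 - <<'E'
from h import *
T=tool();Ti=np.linalg.inv(T);im=cv2.imread("pics/w7.png");g=cv2.cvtColor(im,cv2.COLOR_BGR2GRAY)
print(T[:3,3].round(1))
c=cv2.HoughCircles(cv2.medianBlur(g[150:270,250:390],3),cv2.HOUGH_GRADIENT,1,20,param1=80,param2=12,minRadius=10,maxRadius=24)
for x,y,r in ([] if c is None else c[0][:5]):
    uv=(x+250,y+150);print(np.round(uv,1),r,g[int(uv[1]),int(uv[0])],(Ti@[*wray(T,uv,68),1])[:3].round(1))
for y in range(170,250,5):print(y,g[y,280:355:4])
E
```

```text
[ 438.  -242.5   98.3]
[320.5 210.5] 14.0 179 [ 3.   2.1 30.3]
170 [116 116 117 115 115 114 114 117 124 125 124 123 127 126 125 125 126 125
 127]
175 [115 116 115 116 116 113 113 113 113 114 125 124 126 125 126 124 125 126
 126]
180 [116 115 115 115 114 115 114 114 103 100 109 110 123 125 125 125 127 126
 127]
185 [129 116 114 116 115 115 115 108  87 101 109 110 110 125 125 124 127 128
 127]
190 [127 128 126 125 126 114 114  80  91 106 102 114 110 121 124 126 125 126
 126]
195 [127 128 125 124 127 128 125  82 104 110 119 120 135 115 127 126 127 125
 126]
200 [128 129 125 125 125 126  84  83 168 173 182 175 162 121 126 124 124 126
 126]
205 [128 127 125 125 124 125  84 149 177 179 180 179 179 165 126 125 127 126
 125]
210 [126 126 125 125 123 102  81 176 178 178 179 179 179 178 121 129 126 125
 128]
215 [127 127 126 125 126  82  83 169 179 178 177 179 177 169 125 126 127 125
 127]
220 [125 125 125 126 126  85  83  97 179 177 176 177 178 124 127 126 126 126
 127]
225 [125 126 125 127  86  86  84  85  86  97 129 124 126 126 126 127 127 126
 126]
230 [127 127 128 129  84  86  86  86  84  82 125 127 124 126 126 126 127 127
 128]
235 [127 126 127  86  86  84  84  86  86 127 128 127 127 126 125 126 127 127
 128]
240 [127 127 126  85  85  85  85  85 126 127 126 126 126 126 126 127 127 125
 124]
245 [125 127  85  84  85  87  86  86 127 127 125 127 127 127 125 127 128 127
 126]
```

>>> {"name": "move_arm", "arguments": {
  "motion": [
    {"dp": [0.2,0.15,2],"yaw": 0},
    {"dp": [0,0,2.2],"yaw": 0},
    {"dp": [0,0,2.2],"yaw": 0},
    {"dp": [0,0,1.8],"yaw": 0},
    {"dp": [0,0,0],"yaw": 0},
    {"dp": [0,0,0],"yaw": 0}
  ]
}}

```text
clock: 9.63
tcp_pos: [440.7, -241.6, 16.1]
ee_rot: [-0.001, 0.997, 0.079, -0.002]
force: [0.0, 0.2, 0.1]
gripper_width: 84.9
```

>>> {"name": "move_arm", "arguments": {
  "gripper": 255,
  "force": 25,
  "motion": [
    {"dp": [0,0,0],"yaw": 0},
    {"dp": [0,0,0],"yaw": 0},
    {"dp": [0,0,0],"yaw": 0},
    {"dp": [0,0,0],"yaw": 0},
    {"dp": [0,0,0],"yaw": 0},
    {"dp": [0,0,0],"yaw": 0},
    {"dp": [0,0,0],"yaw": 0},
    {"dp": [0,0,0],"yaw": 0}
  ]
}}

```text
clock: 10.3
tcp_pos: [442.1, -244.1, 18.5]
ee_rot: [0.0, 0.997, 0.078, 0.001]
force: [-0.8, 1.3, 5.0]
gripper_width: 20.0
```

>>> {"name": "move_arm", "arguments": {
  "motion": [
    {"dp": [0,0,-2],"yaw": 0},
    {"dp": [0,0,-2],"yaw": 0},
    {"dp": [0,0,-2],"yaw": 0},
    {"dp": [0,0,-2],"yaw": 0},
    {"dp": [2.08,-2.87,0],"yaw": 0},
    {"dp": [2.08,-2.87,0],"yaw": 0},
    {"dp": [2.08,-2.87,0],"yaw": 0},
    {"dp": [2.08,-2.87,0],"yaw": 0},
    {"dp": [2.08,-2.87,0],"yaw": 0},
    {"dp": [2.08,-2.87,0.5],"yaw": 0},
    {"dp": [0,0,0.5],"yaw": 0},
    {"dp": [0,0,0],"yaw": 0}
  ]
}}

```text
clock: 11.3
tcp_pos: [537.3, -52.5, 86.2]
ee_rot: [-0.0, 0.997, 0.08, -0.001]
force: [0.1, -0.4, -0.1]
gripper_width: 20.5
```

```bash
python3 - <<'E'
from h import *
T=tool();im=vision.capture("wrist");np.save("T8.npy",T);cv2.imwrite("pics/w8.png",im[...,::-1]);Ti=np.linalg.inv(T)
print(T[:3,3].round(1),readout.get_obs()["gripper_width"])
cv2.imwrite("pics/v11.png",cv2.resize(im[60:320,200:440,::-1],None,fx=2.3,fy=2.3,interpolation=cv2.INTER_CUBIC))
E
```

```text
[537.3 -52.5  86.2] 19.986773725373833
```

View pics/v11.png

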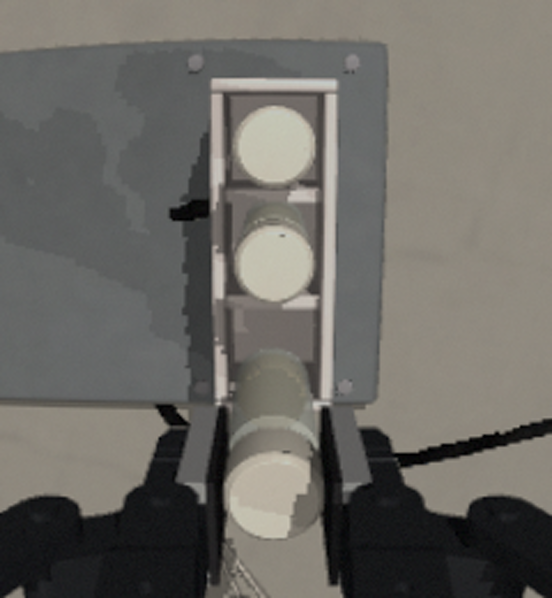

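View 11: A and C stand in their cells with caps at crop (274,262) and (274,145). B is held with its cap at (274,494), over the empty near cell.

```bash
python3 - <<'E'
from h import *
T=np.load("T8.npy");Ti=np.linalg.inv(T)
f=lambda u,v,z:(Ti@[*wray(T,(200+u/2.3,60+v/2.3),z),1])[:3].round(1)
zt=T[2,3]
for n,u,v,z in(("far rim outer",274,78,51),("div1",300,193,51),("div2",300,301,51),("near rim",320,403,51),("rimL",218,250,51),("rimR",330,250,51),("capC",274,145,80),("capA",274,262,80),("held cap",274,494,zt-17+68),("held bottom edge",272,350,zt-17)):print(n,f(u,v,z))
E
```

```text
far rim outer [81.3  1.1 35. ]
div1 [48.   8.6 35. ]
div2 [15.6  8.9 35.1]
near rim [-17.5  15.7  35.2]
rimL [ 31.1 -15.4  35.1]
rimR [31.1 17.6 35.1]
capC [63.1  1.   6. ]
capA [33.5  1.1  6.1]
held cap [ -0.1   1.  -51. ]
held bottom edge [ 6.3  0.6 17. ]
```

Aligned to within about 1 mm. Lowering.

>>> {"name": "move_arm", "arguments": {
  "motion": [
    {"dp": [-0.05,0,0.6],"yaw": 0},
    {"dp": [0,0,0.8],"yaw": 0},
    {"dp": [0,0,0.8],"yaw": 0},
    {"dp": [0,0,0.8],"yaw": 0},
    {"dp": [0,0,0.7],"yaw": 0},
    {"dp": [0,0,0],"yaw": 0}
  ]
}}

```text
clock: 11.85
tcp_pos: [535.5, -54.5, 48.4]
ee_rot: [-0.0, 0.997, 0.078, -0.002]
force: [-0.2, -0.2, -1.0]
gripper_width: 19.9
```

>>> {"name": "move_arm", "arguments": {
  "motion": [
    {"dp": [0,0,0.7],"yaw": 0},
    {"dp": [0,0,0.6],"yaw": 0},
    {"dp": [0,0,0.3],"yaw": 0},
    {"dp": [0,0,0],"yaw": 0},
    {"dp": [0,0,0],"yaw": 0}
  ]
}}

```text
clock: 12.27
tcp_pos: [537.3, -54.2, 34.5]
ee_rot: [-0.0, 0.997, 0.078, -0.0]
force: [0.1, 0.5, -0.1]
gripper_width: 19.8
```

>>> {"name": "move_arm", "arguments": {
  "motion": [
    {"dp": [0,0,0.2],"yaw": 0},
    {"dp": [0,0,0.1],"yaw": 0},
    {"dp": [0,0,0],"yaw": 0},
    {"dp": [0,0,0],"yaw": 0}
  ]
}}

```text
clock: 12.6
tcp_pos: [537.5, -54.2, 31.8]
ee_rot: [0.0, 0.997, 0.078, 0.0]
force: [0.2, 0.8, -0.9]
gripper_width: 19.9
```

>>> {"name": "move_arm", "arguments": {
  "gripper": 0,
  "motion": [
    {"dp": [0,0,0.1],"yaw": 0},
    {"dp": [0,0,0],"yaw": 0},
    {"dp": [0,0,0],"yaw": 0},
    {"dp": [0,0,0],"yaw": 0},
    {"dp": [0,0,0],"yaw": 0},
    {"dp": [0,0,0],"yaw": 0},
    {"dp": [0,0,-3],"yaw": 0},
    {"dp": [0,0,-3],"yaw": 0},
    {"dp": [0,0,-3],"yaw": 0},
    {"dp": [0,0,-3],"yaw": 0},
    {"dp": [0,0,0],"yaw": 0},
    {"dp": [0,0,0],"yaw": 0}
  ]
}}

```text
clock: 13.6
tcp_pos: [539.5, -54.6, 153.5]
ee_rot: [0.001, 0.997, 0.078, 0.003]
force: [0.3, -0.8, -1.0]
gripper_width: 85.3
```

```bash
python3 - <<'E'
from h import *
T=tool();im=vision.capture("wrist");np.save("T9.npy",T);cv2.imwrite("pics/w9.png",im[...,::-1]);Ti=np.linalg.inv(T)
print(T[:3,3].round(1));g=cv2.cvtColor(im,cv2.COLOR_RGB2GRAY)
c=cv2.HoughCircles(cv2.medianBlur(g[60:290,240:400],3),cv2.HOUGH_GRADIENT,1,20,param1=80,param2=12,minRadius=8,maxRadius=18)
for x,y,r in c[0][:6]:
    uv=(x+240,y+60);print(np.round(uv,1),r,g[int(uv[1]),int(uv[0])],(Ti@[*wray(T,uv,80),1])[:3].round(1))
E
```

```text
[539.5 -54.6 153.5]
[315.5 160.5] 12.5 190 [30.4 -1.7 73.7]
[315.5 122.5] 12.0 192 [60.8 -1.7 73.9]
[318.5 200.5] 14.1 191 [-2.8  0.8 73.5]
[304.5 224.5] 15.2 92 [-23.9 -11.1  73.4]
[295.5 243.5] 8.3 91 [-41.6 -19.1  73.3]
```

All three caps line up at about 33 mm spacing with equal radii, so the vials are seated. Next I move above the button with the gripper shut.

>>> {"name": "move_arm", "arguments": {
  "gripper": 255,
  "motion": [
    {"dp": [0.54,-3.5,0],"yaw": 0},
    {"dp": [0.54,-3.5,0],"yaw": 0},
    {"dp": [0.54,-3.5,0],"yaw": 0},
    {"dp": [0.54,-3.5,0],"yaw": 0},
    {"dp": [0.54,-3.5,0],"yaw": 0},
    {"dp": [0.54,-3.5,0],"yaw": 0},
    {"dp": [0,0,0],"yaw": 0},
    {"dp": [0,0,0],"yaw": 0},
    {"dp": [0,0,0],"yaw": 0}
  ]
}}

```text
clock: 14.4
tcp_pos: [535.3, 157.8, 148.8]
ee_rot: [0.001, 0.997, 0.079, -0.002]
force: [0.7, -0.3, -0.3]
gripper_width: -0.3
```

```bash
python3 - <<'E'
from h import *
T=tool();im=vision.capture("wrist");np.save("T10.npy",T);cv2.imwrite("pics/w10.png",im[...,::-1]);Ti=np.linalg.inv(T)
print(T[:3,3].round(1),readout.get_obs()["gripper_width"]);g=cv2.cvtColor(im,cv2.COLOR_RGB2GRAY)
print("pred button",np.round(wproj(T,(537.2,159.3,127))),"tab",np.round(wproj(T,(551.3,70.4,156))))
c=cv2.HoughCircles(cv2.medianBlur(g[130:280,240:400],3),cv2.HOUGH_GRADIENT,1,15,param1=80,param2=12,minRadius=10,maxRadius=40)
for x,y,r in c[0][:6]:
    uv=(x+240,y+130);print(np.round(uv,1),r,g[int(uv[1]),int(uv[0])],(Ti@[*wray(T,uv,127),1])[:3].round(1))
cv2.imwrite("pics/v12.png",cv2.resize(im[130:290,240:560,::-1],None,fx=2.5,fy=2.5,interpolation=cv2.INTER_CUBIC))
for y in range(150,256,6):print(y,g[y,270:370:5])
E
```

```text
[535.3 157.8 148.8] 0.0843890601565177
pred button [316. 216.] tab [462. 230.]
[315.5 214.5] 21.3 21 [ 3.  -1.3 21.8]
[361.5 217.5] 39.4 192 [ 0.8 29.3 21.8]
[328.5 205.5] 28.2 19 [ 9.2  7.2 21.8]
[312.5 256.5] 22.4 91 [-28.   -3.4  21.9]
[336.5 259.5] 14.1 35 [-30.4  13.3  21.9]
150 [86 88 90 87 86 85 87 88 89 88 88 88 88 88 88 88 91 88 88 89]
156 [180 179 178 179 101  88  87  89  88  86  88  88  89  88  89  88  89  89
  90  89]
162 [129 129 133 178  85  87  86  90  88  87  89  88  91  89  87  87  91  89
  92  88]
168 [130 121  83 181  94  87  91  87  88  89  89  88  87  90  89  89  89  90
  92  90]
174 [121  87  83 181  88  89  89  88  90  89  89  88  90  87  90  88  91  89
  91  94]
180 [126 129 127 130 128 129 129 130 126 129 130 130 130 128 129 129 129 130
 130 129]
186 [165 167 167 169 167 167 170 170 167 167 172 171 167 169 170 168 169 168
 168 168]
192 [192 192 193 193 192 192 193 192 187 153 187 192 192 194 193 192 191 192
 193 193]
198 [192 192 192 192 193 192 174  21  17  21  20  25 137 192 192 192 192 191
 192 193]
204 [193 192 193 192 192 183  20  22  50  66  57  20  21 145 193 192 193 192
 192 192]
210 [193 191 193 193 192  24  17  57  84  32  72  85  23  21 192 192 192 191
 191 193]
216 [192 192 192 193 192  23  21  84  22  19  22  42  25  18 191 192 191 193
 192 193]
222 [192 194 193 193 193 116  16  68  22  24  20  26  21  44 192 192 192 190
 192 192]
228 [192 192 194 193 192 190  56  24  62  20  52  36  44 192 191 192 191 192
 192 190]
234 [186 187 185 187 187 186 167 126  77  45  73 174 188 188 187 188 186 185
 185 183]
240 [88 88 87 87 88 87 87 91 92 70 15 91 92 91 88 87 87 86 88 86]
246 [86 87 89 87 88 48 45 92 91 66 18 90 91 47 41 88 86 86 87 88]
252 [86 88 86 88 39 19 21 93 90 67 17 93 91 20 22 20 86 85 86 89]
```

The button collar is centred at (315.5,214.5), which is 3 mm along tool x. I correct that and go down carefully, watching the force.

>>> {"name": "move_arm", "arguments": {
  "motion": [
    {"dp": [0.25,-0.12,1],"yaw": 0},
    {"dp": [0,0,1],"yaw": 0},
    {"dp": [0,0,0.4],"yaw": 0},
    {"dp": [0,0,0.4],"yaw": 0},
    {"dp": [0,0,0],"yaw": 0}
  ]
}}

```text
clock: 14.87
tcp_pos: [537.8, 159.0, 120.9]
ee_rot: [0.0, 0.997, 0.078, -0.001]
force: [0.1, 0.1, 0.2]
gripper_width: -0.1
```

>>> {"name": "move_arm", "arguments": {
  "motion": [
    {"dp": [0,0,0.4],"yaw": 0},
    {"dp": [0,0,0.4],"yaw": 0},
    {"dp": [0,0,0],"yaw": 0}
  ]
}}

```text
clock: 15.12
tcp_pos: [538.5, 159.6, 113.9]
ee_rot: [0.0, 0.997, 0.078, -0.0]
force: [-0.7, -0.5, 0.6]
gripper_width: 0.1
```

No contact at 114, which confirms the tip offset.

>>> {"name": "move_arm", "arguments": {
  "motion": [
    {"dp": [0,0,0.4],"yaw": 0},
    {"dp": [0,0,0.4],"yaw": 0},
    {"dp": [0,0,0.4],"yaw": 0},
    {"dp": [0,0,0],"yaw": 0}
  ]
}}

```text
clock: 15.45
tcp_pos: [538.1, 159.6, 101.6]
ee_rot: [0.0, 0.997, 0.078, -0.001]
force: [0.6, -0.3, 0.1]
gripper_width: -0.2
```

>>> {"name": "move_arm", "arguments": {
  "motion": [
    {"dp": [0,0,0.2],"yaw": 0},
    {"dp": [0,0,0.2],"yaw": 0},
    {"dp": [0,0,0],"yaw": 0}
  ]
}}

```text
clock: 15.7
tcp_pos: [538.7, 159.8, 98.3]
ee_rot: [0.0, 0.997, 0.078, -0.0]
force: [-0.5, -0.1, -0.9]
gripper_width: -0.3
```

>>> {"name": "move_arm", "arguments": {
  "motion": [
    {"dp": [0,0,0.15],"yaw": 0},
    {"dp": [0,0,0.15],"yaw": 0},
    {"dp": [0,0,0],"yaw": 0}
  ]
}}

```text
clock: 15.95
tcp_pos: [539.1, 159.9, 95.8]
ee_rot: [-0.0, 0.997, 0.078, 0.0]
force: [0.1, -0.1, 2.2]
gripper_width: 0.3
```

>>> {"name": "move_arm", "arguments": {
  "motion": [
    {"dp": [0,0,0.15],"yaw": 0},
    {"dp": [0,0,0.15],"yaw": 0},
    {"dp": [0,0,0],"yaw": 0}
  ]
}}

```text
clock: 16.2
tcp_pos: [539.2, 159.9, 92.8]
ee_rot: [-0.0, 0.997, 0.078, 0.0]
force: [0.1, -1.3, 2.7]
gripper_width: 0.1
```

>>> {"name": "move_arm", "arguments": {
  "motion": [
    {"dp": [0,0,0.15],"yaw": 0},
    {"dp": [0,0,0.15],"yaw": 0},
    {"dp": [0,0,0],"yaw": 0}
  ]
}}

```text
clock: 16.45
tcp_pos: [539.2, 159.9, 90.2]
ee_rot: [-0.0, 0.997, 0.078, 0.0]
force: [-1.2, -0.6, 4.6]
gripper_width: -0.2
```

>>> {"name": "move_arm", "arguments": {
  "motion": [
    {"dp": [0,0,0.1],"yaw": 0},
    {"dp": [0,0,0],"yaw": 0},
    {"dp": [0,0,0],"yaw": 0}
  ]
}}

```text
clock: 16.7
tcp_pos: [539.3, 159.9, 90.1]
ee_rot: [-0.0, 0.997, 0.078, 0.0]
force: [-2.5, -0.9, 10.2]
gripper_width: -0.4
```

The button is fully down (10 N, bottomed at tcp z≈90). I lift, open, move over the tab and look.

>>> {"name": "move_arm", "arguments": {
  "motion": [
    {"dp": [0,0,-3],"yaw": 0},
    {"dp": [0,0,-3],"yaw": 0},
    {"dp": [0,2,-0.5],"yaw": 0},
    {"dp": [0,3,0],"yaw": 0},
    {"dp": [0,3,0],"yaw": 0},
    {"dp": [0,2.3,0],"yaw": 0},
    {"dp": [0,0,0],"yaw": 0},
    {"dp": [0,0,0],"yaw": 0}
  ]
}}

```text
clock: 17.37
tcp_pos: [554.7, 57.1, 153.0]
ee_rot: [-0.0, 0.997, 0.077, -0.0]
force: [-0.0, 0.7, 0.3]
gripper_width: 0.2
```

>>> {"name": "move_arm", "arguments": {
  "gripper": 0,
  "force": 60,
  "motion": [
    {"dp": [0,0,0],"yaw": 0},
    {"dp": [0,0,0],"yaw": 0},
    {"dp": [0,0,0],"yaw": 0},
    {"dp": [0,0,0],"yaw": 0},
    {"dp": [0,0,0],"yaw": 0},
    {"dp": [0,0,0],"yaw": 0}
  ]
}}

```text
clock: 17.87
tcp_pos: [555.0, 58.6, 153.7]
ee_rot: [-0.0, 0.997, 0.079, 0.0]
force: [0.4, 0.0, -0.1]
gripper_width: 71.9
```

```bash
python3 - <<'E'
from h import *
T=tool();im=vision.capture("wrist");np.save("T11.npy",T);cv2.imwrite("pics/w11.png",im[...,::-1]);Ti=np.linalg.inv(T)
print(T[:3,3].round(1),readout.get_obs()["gripper_width"]);g=cv2.cvtColor(im,cv2.COLOR_RGB2GRAY)
print("pred tab top corners",[np.round(wproj(T,(T@[x,y,T[2,3]-156,1])[:3])) for x,y in((12,-7),(12,7),(-12,-7),(-12,7))])
for y in range(130,280,5):print(y,g[y,240:400:5])
E
```

```text
[555.   58.6 153.7] 79.07087491881913
pred tab top corners [array([305., 213.]), array([329., 214.]), array([306., 251.]), array([329., 251.])]
130 [ 88  86  88  90  89  91  91  91  93  98  99 100 100  98  98  98  98  97
  98  98  98  98  98  97  98  97  88  88  88  86  88  91]
135 [ 88  88  88  90  89  88  89  91  89  97  99  97  97  96  96  98  97  96
 100  98  98  97  97  96  96  97  89  87  85  90  91  89]
140 [88 88 88 89 89 89 86 88 92 98 96 97 96 97 98 98 96 95 98 99 97 97 95 96
 98 98 97 87 89 89 89 90]
145 [ 87  87  89  89  89  88  87  88  88  98  97  98 114 177 176 175 174 177
 175 173  97  98  98  99  97  98  97  97  87  89  91  90]
150 [ 87  87  88  87  86  89  90  90  91  98  97  98  22 114 111 110 111 111
 112 112  50  99  98  98 101  96  96  99  90  88  90  90]
155 [ 89  89  90  90  90  88  88  89  90  97  97  97 152 191 190 191 191 190
 191 190 101  97  97  98  97  98  95  87  88  89  91  79]
160 [ 88  89  88  89  90  90  89  90  87  97  96  96 148 140 144 139 146 140
 121 180 100  98  99  97  96 100  91  89  88  92  90  67]
165 [ 88  87  87  88  91  89  88  91  91  9
[... 2361 characters left out ...]
 133 130  12  75  89   8]
255 [  6  45  87  86  88  87  87  86  86  87  87  90  83 124 113  38  53  88
 186 180 132 132 132 132 132 133 131 130  85  10  88   5]
260 [  7  24  87  87  86  86  85  88  89  86  89  89  81  99  97  98 119 120
 122 178 131 131 130 132 132 132 132 132  89  87  11  10]
265 [ 14  13  86  88  88  85  88  88  87  88  86  86  85 105  86 105 106 102
 103 178 131 132 133 130 127 129 131 133  88  88  85   7]
270 [ 12   8  51  79  88 105 101  97  88  87  88  88  49  85 101 159 159 159
 156  47 132 133 132 131 131 128 130 130 103  87  79  11]
275 [ 10   9 104  54  67 127 128 129  88  87  86  89  87  93 127 128 127 126
 126 132 131 131 130 132 132 128 130 132 132 132 108  10]
```

The dark tab sits at cols 305–332, rows 198–253, so it is within about 1–2 mm of the tool centre, and the arm has sprung out. I descend and grip it.

>>> {"name": "move_arm", "arguments": {
  "motion": [
    {"dp": [0,0.1,1.5],"yaw": 0},
    {"dp": [0,0,1.5],"yaw": 0},
    {"dp": [0,0,1.5],"yaw": 0},
    {"dp": [0,0,0.8],"yaw": 0},
    {"dp": [0,0,0.4],"yaw": 0},
    {"dp": [0,0,0],"yaw": 0}
  ]
}}

```text
clock: 18.42
tcp_pos: [554.3, 57.1, 95.7]
ee_rot: [-0.0, 0.997, 0.078, -0.001]
force: [-0.6, -0.0, 0.2]
gripper_width: 85.7
```

>>> {"name": "move_arm", "arguments": {
  "gripper": 255,
  "force": 60,
  "motion": [
    {"dp": [0,0,0],"yaw": 0},
    {"dp": [0,0,0],"yaw": 0},
    {"dp": [0,0,0],"yaw": 0},
    {"dp": [0,0,0],"yaw": 0},
    {"dp": [0,0,0],"yaw": 0},
    {"dp": [0,0,0],"yaw": 0},
    {"dp": [0,0,0],"yaw": 0},
    {"dp": [0,0,0],"yaw": 0}
  ]
}}

```text
clock: 19.08
tcp_pos: [555.5, 57.1, 97.3]
ee_rot: [0.0, 0.997, 0.078, 0.0]
force: [-1.4, -0.9, 3.9]
gripper_width: 12.9
```

Gripped at 13 mm. I draw the arm 100 mm along tool +y.

>>> {"name": "move_arm", "arguments": {
  "motion": [
    {"dp": [0,0.6,0],"yaw": 0},
    {"dp": [0,1,0],"yaw": 0},
    {"dp": [0,1.2,0],"yaw": 0},
    {"dp": [0,1.2,0],"yaw": 0},
    {"dp": [0,1.2,0],"yaw": 0},
    {"dp": [0,1.2,0],"yaw": 0},
    {"dp": [0,1.2,0],"yaw": 0},
    {"dp": [0,1.2,0],"yaw": 0},
    {"dp": [0,0.8,0],"yaw": 0},
    {"dp": [0,0.4,0],"yaw": 0},
    {"dp": [0,0,0],"yaw": 0},
    {"dp": [0,0,0],"yaw": 0}
  ]
}}

```text
clock: 20.08
tcp_pos: [571.4, -42.3, 97.3]
ee_rot: [-0.0, 0.997, 0.078, 0.001]
force: [-0.5, 4.1, 5.3]
gripper_width: 13.1
```

```bash
python3 - <<'E'
from h import *
T=tool();im=vision.capture("wrist");np.save("T12.npy",T);cv2.imwrite("pics/w12.png",im[...,::-1]);Ti=np.linalg.inv(T)
o=readout.get_obs();print(T[:3,3].round(1),o["gripper_width"],o["force"].round(1) if hasattr(o["force"],"round") else o["force"]);g=cv2.cvtColor(im,cv2.COLOR_RGB2GRAY)
r=np.array([555.9,40.7]);d=np.array([-.1562,.9877]);print("own y tcp",(T[:2,3]-r)@d)
# mouth (own y 50) on arm top z=107 and expected px at own x -11..11
for ox in(-10,0,10):
    w=r+50*d+ox*np.array([.9877,.1562]);print(ox,np.round(wproj(T,(*w,107)),1),np.round(wproj(T,(*w,117)),1))
cv2.imwrite("pics/v12.png",cv2.resize(im[150:300,120:320,::-1],None,fx=4,fy=4,interpolation=cv2.INTER_CUBIC))
E
```

```text
[571.4 -42.3  97.3] 12.689382865442933 [-0.6  4.   4.7]
own y tcp -84.39034036898187
-10 [118.8 248.8] [111.  255.1]
0 [115.7 235.2] [107.6 241. ]
10 [112.8 221.1] [104.3 226.4]
```

View pics/v12.png

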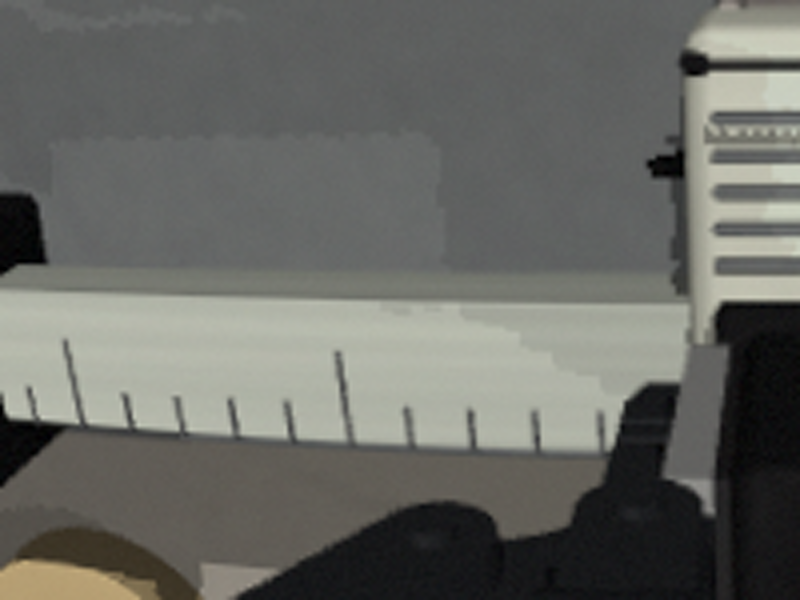

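View 12 (the last one) shows the scale: half-width marks at cols 345 (50) and 73 (100), and the 110 mark at col 35. The mouth is just off the left edge of the crop, so I work it out numerically.

```bash
python3 - <<'E'
from h import *
T=np.load("T12.npy");r=np.array([555.9,40.7]);d=np.array([-.1562,.9877]);e=np.array([.9877,.1562])
for mm,u,v in((110,37,422),(100,82,424),(90,132,430),(80,183,434),(70,237,438),(50,350,445),(30,472,449),(20,538,452)):
    w=wray(T,(120+u/4,150+v/4),107)[:2]-r;print(mm,"own x %.1f y %.1f -> ext at mouth50: %.1f"%(w@e,w@d,mm+ (50-w@d)))
g=cv2.cvtColor(cv2.imread("pics/w12.png"),cv2.COLOR_BGR2GRAY)
print("cols",np.arange(96,140,2))
for y in range(208,266,3):print(y,g[y,96:140:2])
E
```

```text
110 own x -14.4 y 42.0 -> ext at mouth50: 118.0
100 own x -14.0 y 32.3 -> ext at mouth50: 117.7
90 own x -14.4 y 22.3 -> ext at mouth50: 117.7
80 own x -14.4 y 12.5 -> ext at mouth50: 117.5
70 own x -14.5 y 2.5 -> ext at mouth50: 117.5
50 own x -14.6 y -17.1 -> ext at mouth50: 117.1
30 own x -14.3 y -36.8 -> ext at mouth50: 116.8
20 own x -14.5 y -47.0 -> ext at mouth50: 117.0
cols [ 96  98 100 102 104 106 108 110 112 114 116 118 120 122 124 126 128 130
 132 134 136 138]
208 [138 138  95  30  12  13  13   8  17   9   9   5   7   8   6  10   5  56
 104 105 101 101]
211 [ 45  23  18  19  18  11   9  10   7  12   8  11  12   8  13   7   5  26
 103 101 103 103]
214 [ 23  25  23  23  15   6   7  10   7   4   7  12   6   7  11  10   9   5
  95 102 100 103]
217 [ 20  22  26  27  21  10  13   9  13   6   8   8   3  65 114 118 116 117
 116 116 117 117]
220 [ 45  23  23  24  25  15  10   6   7   8   7 103 120 121 121 121 121 120
 120 122 121 121]
223 [127  19  24  26  24  16   9   4   4  36 174 171 174 172 172 170 169 168
 167 167 165 165]
226 [193  18  22  22  23  17  13  11  11   7 183 182 1
[... 575 characters left out ...]
9 178 178 177 178
 179 177 175  93]
247 [202 201 201  67  24  26  26  20  15  12   4  10 173 181 181 146 180 179
 180 180 180 104]
250 [201 201 201 185  23  23  28  24  16   9  11   6  79 183 180 181 103 181
 180 181 182 162]
253 [201 202 201 203  15  24  25  24  19  12  13   8   8 182 184 183  98 182
 182 184 182 183]
256 [202 202 203 201 109  21  24  27  23  14  11   7  11   9   8   8  14  22
  24  35  48  76]
259 [201 202 201 201 200  21  27  28  26  17  10  14  11   9  12  10   7   2
   3  74  93  92]
262 [200 200 200 201 201  57  25  27  26  20  13  14   7   9   6  10   4  58
  90  92  93  92]
265 [ 94 109 122 133 143 145  25  26  29  18  14  12   9  13   8  24  92  92
  91  92  92  92]
```

The 110 mark is at col 128.3 and the collar edge at col 121, with about 11 px per 10 mm, so the arm is at about 117 mm. The pose-based estimate gives 117.5. I draw 3 mm more.

>>> {"name": "move_arm", "arguments": {
  "motion": [
    {"dp": [0,0.15,0],"yaw": 0},
    {"dp": [0,0.15,0],"yaw": 0},
    {"dp": [0,0,0],"yaw": 0},
    {"dp": [0,0,0],"yaw": 0},
    {"dp": [0,0,0],"yaw": 0},
    {"dp": [0,0,0],"yaw": 0}
  ]
}}

```text
clock: 20.63
tcp_pos: [571.8, -44.7, 97.2]
ee_rot: [-0.001, 0.997, 0.078, 0.001]
force: [-0.7, 4.0, 5.5]
gripper_width: 13.1
```

```bash
python3 - <<'E'
from h import *
T=tool();im=vision.capture("wrist");cv2.imwrite("pics/w13.png",im[...,::-1])
o=readout.get_obs();print(T[:3,3].round(1),o["gripper_width"],np.round(o["force"],1));g=cv2.cvtColor(im,cv2.COLOR_RGB2GRAY)
print("cols",np.arange(100,146))
for y in (226,232,238,241,244,247,250,252,253,254,255):print(y,g[y,100:146].tolist())
E
```

```text
[571.8 -44.7  97.2] 13.157541555284748 [-0.4  3.1  4.9]
cols [100 101 102 103 104 105 106 107 108 109 110 111 112 113 114 115 116 117
 118 119 120 121 122 123 124 125 126 127 128 129 130 131 132 133 134 135
 136 137 138 139 140 141 142 143 144 145]
226 [26, 25, 23, 19, 17, 10, 13, 8, 4, 10, 11, 13, 30, 183, 183, 183, 183, 184, 182, 183, 183, 181, 181, 181, 180, 181, 180, 180, 180, 180, 179, 179, 179, 178, 179, 181, 179, 179, 180, 179, 179, 180, 180, 180, 179, 179]
232 [28, 30, 25, 22, 24, 16, 14, 17, 10, 7, 8, 9, 12, 27, 129, 180, 180, 180, 180, 179, 180, 180, 181, 180, 181, 181, 180, 180, 180, 181, 180, 180, 180, 180, 181, 181, 181, 181, 181, 180, 180, 181, 182, 181, 182, 181]
238 [24, 24, 27, 26, 21, 22, 18, 15, 11, 7, 7, 8, 11, 10, 8, 102, 182, 182, 181, 182, 183, 183, 182, 182, 182, 183, 182, 182, 184, 183, 184, 184, 184, 183, 185, 173, 108, 124, 178, 183, 184, 184, 183, 183, 183, 183]
241 [22, 24, 25, 28, 26, 26, 21, 14, 7, 7, 12, 9, 7, 5, 7, 26, 122, 180, 180, 180, 179, 179, 180, 179, 179, 180, 179, 180, 180, 179, 181, 179, 179, 181, 178, 180, 163, 94, 155, 180, 181, 180, 179, 
[... 786 characters left out ...]
84, 183, 182, 184, 184, 184, 183, 184, 183, 105, 121, 183, 182, 183, 184, 182]
253 [202, 72, 22, 23, 24, 25, 25, 25, 25, 19, 15, 14, 11, 10, 5, 7, 5, 8, 35, 120, 184, 185, 184, 185, 184, 184, 184, 170, 97, 167, 181, 182, 183, 182, 184, 184, 183, 182, 183, 127, 98, 181, 183, 181, 184, 182]
254 [201, 90, 19, 22, 25, 25, 28, 24, 27, 20, 21, 7, 12, 9, 14, 14, 12, 12, 31, 52, 84, 100, 115, 127, 137, 150, 160, 161, 117, 99, 184, 186, 185, 183, 184, 183, 183, 182, 184, 144, 84, 156, 184, 182, 182, 182]
255 [202, 132, 19, 22, 23, 23, 26, 28, 25, 23, 20, 14, 14, 10, 9, 11, 7, 9, 6, 17, 18, 14, 19, 19, 21, 20, 24, 26, 46, 62, 65, 85, 100, 114, 129, 143, 151, 157, 164, 169, 72, 128, 182, 184, 182, 184]
```

>>> {"name": "move_arm", "arguments": {
  "motion": [
    {"dp": [0,0.1,0],"yaw": 0},
    {"dp": [0,0,0],"yaw": 0},
    {"dp": [0,0,0],"yaw": 0},
    {"dp": [0,0,0],"yaw": 0}
  ]
}}

```text
clock: 21.02
tcp_pos: [572.0, -45.7, 97.3]
ee_rot: [-0.001, 0.997, 0.078, 0.001]
force: [-1.3, 3.9, 5.3]
gripper_width: 13.0
```

```bash
python3 - <<'E'
from h import *
T=tool();im=vision.capture("wrist");cv2.imwrite("pics/w14.png",im[...,::-1])
o=readout.get_obs();print(T[:3,3].round(1),o["gripper_width"],np.round(o["force"],1),np.round(o["qd"],3))
for f in("w12","w13","w14"):
    g=cv2.cvtColor(cv2.imread(f"pics/{f}.png"),cv2.COLOR_BGR2GRAY);print(f)
    for y in (226,232,238,244,250,253):print(y,g[y,104:146].tolist())
E
```

```text
[572.  -45.7  97.3] 13.134793080796591 [-0.8  3.6  4.5] [-0.    -0.001  0.001 -0.001  0.    -0.001]
w12
226 [23, 23, 17, 12, 13, 11, 11, 8, 11, 4, 7, 112, 183, 182, 182, 180, 182, 180, 180, 180, 181, 180, 180, 180, 179, 179, 180, 180, 178, 179, 179, 178, 179, 179, 180, 179, 178, 177, 178, 178, 179, 179]
232 [26, 25, 26, 19, 13, 12, 7, 12, 10, 9, 5, 7, 82, 180, 180, 181, 180, 180, 180, 181, 181, 180, 181, 180, 181, 180, 180, 180, 180, 181, 180, 180, 182, 182, 181, 181, 181, 180, 182, 179, 180, 181]
238 [26, 26, 26, 25, 24, 19, 16, 9, 4, 5, 8, 8, 10, 8, 180, 181, 184, 183, 184, 183, 184, 184, 185, 183, 183, 182, 183, 182, 184, 184, 184, 173, 109, 123, 177, 185, 183, 183, 183, 184, 184, 184]
244 [21, 24, 24, 26, 26, 19, 15, 13, 11, 10, 6, 5, 8, 6, 14, 123, 178, 178, 179, 178, 178, 177, 178, 177, 177, 177, 178, 178, 179, 177, 177, 177, 175, 130, 93, 159, 178, 177, 177, 178, 177, 178]
250 [23, 25, 23, 27, 28, 27, 24, 23, 16, 15, 9, 7, 11, 5, 6, 9, 79, 178, 183, 183, 180, 183, 181, 132, 103, 180, 181, 180, 180, 182, 181, 180, 182, 181, 162, 83, 144, 180, 179, 180, 179, 179]
253 [15, 23, 24
[... 1872 characters left out ...]
2, 183, 182, 183, 183, 183, 183, 182, 184, 183, 184, 184, 172, 110, 123, 178, 185, 184, 183, 183, 186, 184, 184]
244 [25, 21, 15, 20, 9, 9, 9, 13, 7, 7, 11, 48, 62, 169, 179, 179, 179, 178, 178, 179, 178, 178, 179, 178, 178, 178, 178, 178, 178, 176, 176, 177, 175, 131, 95, 160, 177, 177, 177, 177, 179, 177]
250 [28, 29, 23, 20, 19, 15, 12, 12, 8, 7, 7, 9, 25, 63, 110, 183, 184, 185, 185, 184, 182, 183, 182, 133, 107, 181, 181, 180, 181, 180, 181, 182, 180, 182, 162, 82, 146, 182, 179, 180, 179, 180]
253 [26, 27, 26, 25, 20, 18, 13, 11, 12, 7, 11, 12, 7, 42, 69, 119, 184, 184, 186, 185, 185, 184, 184, 169, 98, 165, 183, 183, 181, 183, 183, 182, 182, 183, 183, 127, 97, 181, 184, 181, 183, 183]
```

The thick line (grey ≈62) is now emerging at the collar, about 1.5 px wide. That puts the arm at about 119.5 mm. I add 0.5 mm.

>>> {"name": "move_arm", "arguments": {
  "motion": [
    {"dp": [0,0.05,0],"yaw": 0},
    {"dp": [0,0,0],"yaw": 0},
    {"dp": [0,0,0],"yaw": 0},
    {"dp": [0,0,0],"yaw": 0},
    {"dp": [0,0,0],"yaw": 0},
    {"dp": [0,0,0],"yaw": 0}
  ]
}}

```text
clock: 21.57
tcp_pos: [572.0, -46.2, 97.3]
ee_rot: [-0.0, 0.997, 0.078, 0.001]
force: [-1.0, 4.5, 5.1]
gripper_width: 13.0
```

```bash
python3 - <<'E'
from h import *
T=tool();im=vision.capture("wrist");cv2.imwrite("pics/w15.png",im[...,::-1])
o=readout.get_obs();print(T[:3,3].round(1),o["gripper_width"],np.round(o["force"],1),np.round(o["qd"],3))
g=cv2.cvtColor(im,cv2.COLOR_RGB2GRAY)
for y in (226,232,238,244,250,253):print(y,g[y,106:132].tolist())
# vials: compare side view before the draw with now
for n in("side","top"):cv2.imwrite(f"pics/{n}F.png",vision.capture(n)[...,::-1])
a=cv2.imread("pics/top0.png").astype(int);b=cv2.imread("pics/topF.png").astype(int)
for k,(u,v) in dict(tape=(302,237),dropper=(388,152),drop_tall=(407,166),beaker=(430,161),tweez=(363,243)).items():print(k,np.abs(a-b)[v-6:v+7,u-6:u+7].mean().round(1))
E
```

```text
[572.  -46.2  97.3] 13.119584232274898 [-0.4  3.4  4.9] [-0.     0.    -0.001 -0.     0.    -0.   ]
226 [5, 8, 2, 12, 17, 60, 61, 183, 181, 182, 183, 183, 182, 182, 182, 181, 181, 182, 181, 181, 181, 180, 181, 181, 180, 179]
232 [13, 9, 1, 10, 7, 17, 53, 69, 127, 180, 180, 181, 180, 181, 179, 180, 179, 180, 180, 180, 179, 181, 181, 180, 180, 181]
238 [13, 6, 8, 13, 5, 7, 13, 43, 70, 105, 182, 182, 182, 180, 182, 182, 183, 181, 182, 182, 183, 182, 184, 183, 183, 184]
244 [20, 14, 8, 6, 8, 11, 5, 9, 23, 59, 63, 170, 179, 180, 179, 178, 179, 178, 177, 180, 178, 178, 178, 177, 177, 178]
250 [23, 20, 15, 10, 6, 7, 9, 10, 11, 13, 50, 69, 112, 184, 184, 183, 186, 183, 184, 183, 184, 133, 106, 181, 181, 180]
253 [26, 22, 22, 16, 13, 14, 8, 9, 13, 4, 14, 53, 67, 117, 184, 186, 185, 185, 185, 184, 185, 170, 98, 134, 184, 182]
tape 2.7
dropper 19.6
drop_tall 3.6
beaker 2.4
tweez 56.4
```

About 2.2 px (≈2 mm) of the line shows and there is no white gap yet, so the line is right at the mouth. The arm is still and the grip is holding, so I hand in.

```bash
python3 -c "
from station import job; print(job.close_job())"
```

```text
the job is handed in; nothing more can be done
None
```

I put both vials in the crate (A in the middle cell, B in the near one), pressed the lock button, and drew the lamp arm out to the 120 mm line. I handed in at about 21.7 s with the gripper still holding the tab; no verdict came back.

**Last checks**
- **Vials:** before the button press, all three caps stood in a row about 30–33 mm apart with similar radii, as seated vials should. I did not check the vials again once the lamp was over them.
- **Button:** the force rose to 10 N with the button bottomed out. I read that as fully pressed.
- **Lamp arm:** about 2 mm of the thick line shows at the collar with no white gap behind it, which puts the arm at about 120 mm. The joints read still, the tab is gripped at 13 mm opening with the grip set to 60 N, and the tool feels about 4 N of spring pull.

**What failed or disagreed**
- **First grasp:** it closed on air above vial A, and the vial was not moved. The real fingertips sit about 30 mm behind the reported TCP. The button touch later confirmed this, and I allowed for it from then on.
- **Cameras:** the top and side cameras placed things about 4–8 mm off the wrist camera in x. I used the wrist camera throughout.
- **Bystanders:** comparing the top picture with the start showed no notable change at the tape, tall dropper and beaker. It did change at the tweezers and the short dropper. I think that is the arm or its shadow in view, as I moved nothing near them, but I did not confirm it. I did not check the two weights.

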